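# Lock the printing block in the inking jig

## Task

Lock the printing block in the inking jig: slide the grey fence up gently until the block sits square and without play between the two fences, then screw the red lever bolt, already started in its thread, in clockwise until it is just snug but not over-tightened, and fold its lever down flat so that it stays closed. Do not crush the block, and leave the tins, rollers, tools and magnifier where they are.

Things in the scene. Friction and masses are not known exactly. Their poses are not given: they have to be found in the camera images.
- jig: the jig: a fixed aluminium plate, 300 mm (its x) by 360 mm (its y), 20 mm thick, on the table. The origin is the centre of its underside. A T-slot runs along y through the middle. A dark fixed fence, 240 mm along x, 30 mm along y and 18 mm high, stands on the plate near the +y end; its face towards the block is at y = +125 mm.
- fence (a joint): place of the sliding fence along the jig's y (m): a grey bar, 240 mm along x, 44 mm along y, 18 mm high, that slides on the plate towards the fixed fence (+y) as the value grows, 0 to 0.15. It drags with about 10 N, stays where left and can be pushed at its back face. At 0.133 the block is held flat between the fences; keep the push under 40 N, a hard or fast shove crushes it.
- fence_back (a point): the middle of the sliding fence's back face (the -y face, away from the block), half-way up, 9 mm above the plate. Axes as the jig's.
- fence_top (a point): middle of the sliding fence's top, 38 mm above the table, on the bolt's axis; a steel washer 2 mm thick and the bolt's black collar, 26 mm across, sit on it. Axes as the jig's.
- block_center (a point): centre (half-way up) of the loose printing block: plywood with a green cut relief face, 140 mm (its x) by 100 mm (its y) by 23 mm high, 0.3 to 0.45 kg, on the plate between the fences, a little askew, 8 to 18 mm off the fixed fence. Flat against that fence its centre is at jig y = 75 mm. The sliding fence pushes it along and squares it.
- bolt_head (a point): centre of the lever's cross pin, on the bolt's upright axis, 18 mm above the middle of the sliding fence's top. x is level, to the side to which the lever folds; y is along the pin. The bolt screws in clockwise seen from above and needs 0.25 to 0.45 turns until it meets resistance, which the eye cannot tell. When snug, x lies within 1 rad of the jig's -x.
- t_nut_top (a point): top of the bolt's T-nut, hidden in the slot under the sliding fence, on the bolt's axis. Screwing in draws it up, 3 mm a turn, turning against about 0.05 N m; 22 mm below the fence's top it bears up against the springs and the bolt is snug.
- disc_spring_top (a point): middle of the disc springs hidden under the washer, level with the fence's top when free. Once the T-nut bears, turning on squeezes them 1 mm per rad and the torque rises by 0.8 N m per rad, with about 0.1 N m of friction. Snug is felt at about 0.1 to 0.25 N m over running in; squeezed by 0.5 mm the bolt is over-tight. It eases back a little when let go.
- lever_grip (a point): a point in the middle of the red lever's bar, 55 mm from the cross pin; z points along the bar away from the pin, y along the pin. The bar is 16 mm wide (along the pin) and 14 mm thick, and reaches from the pin to 82 mm beyond it. It stands upright while open; pinched from above across its 16 mm it turns the bolt.
- lever (a joint): angle of the lever (rad): 0 upright (open), 1.57 folded down level (closed), its bar then lying level 18 mm above the fence's top. It is stiff, takes 0.22 N m at first and 0.38 N m at the end (4 to 7 N at 55 mm from the pin), and stays where it is left.
- tin_red: a closed ink tin, 114 mm across and 99 mm high, red lid. To be left where it is. The origin is the centre of its underside.
- tin_orange: the same with an orange lid. To be left where it is. The origin is the centre of its underside.
- tin_green: the same with a green lid. To be left where it is. The origin is the centre of its underside.
- brayer_a: an ink roller with a blue handle, 180 mm long, lying on the table. To be left where it is. The origin is under its middle, on the table; x points to the roller.
- brayer_b: another such roller. To be left where it is. The origin is under its middle, on the table; x points to the roller.
- ink_knife: an ink knife with a dark wooden handle, 280 mm long, lying on the table. To be left where it is. The origin is under the middle of its length.
- screwdriver: a screwdriver with an orange handle, 200 mm long, lying on the table. To be left where it is. The origin is under the middle of its length.
- loupe: a black magnifier, 36 mm across and 36 mm high, standing on the jig's plate beside the far end of the block. To be left where it is. The origin is the centre of its underside.
There are look-alikes about, which are no part of the job. There is more than one size of the part that bears block_center; the job needs the middle-sized.

How it is judged:
By the outcome, as a careful person would: the job done as asked, in the order asked, and still so for the second after the job is handed in, with the robot touching nothing.
It also fails if it takes over 72 s, if anything falls off the work surface, if the arm or the gripper's body presses on something with over 40 N, if the wrist force passes 120 N, or if a joint passes its speed limit or range.

## Robot

A 6-joint arm with a two-finger parallel gripper is mounted at the origin on the work surface. World frame = base frame: x ahead of the robot, y to its left, z up, the work surface at z = 0. Lengths are in m, angles in rad, forces in N, time in s.
With the tool pointing down it reaches from about 0.35 to 0.775 m from the base axis. Payload 5.5 kg.
Tool frame: the origin (TCP) lies on the centre line of the jaws, within the pads' length; the fingertips stand 25 mm ahead of it and the grasp point (between the pads) lies 6 mm ahead of it; z points along the fingers, y is the line along which they close (so a half turn about z gives the same grasp; the last joint's range is limited). The gripper opens to 85 mm and grips with 20 to 120 N. Pads are 22 mm wide; open, the fingers measure 114 mm over their backs; the gripper's body (76 mm by 85 mm) begins 54 mm behind the grasp point. The pads swing forward as they close: fully open they stand 13 mm farther back than shut.
Start: joints at [1.165, 0.313, 0.046, 1.304, 0, 1.431], TCP at [0.151, 0.555, 0.256] pointing down, gripper open.
Joint ranges: [-2.76, 2.76], [-0.86, 1.69], [-1.03, 1.26], [-2.2, 2.34], [-1.47, 1.5], [-3.14, 3.14]. Speed limits (rad/s): [2.57, 2.57, 3.14, 3.14, 3.14, 3.14].

## Interface

Orientations are given as a 3x3 rotation matrix whose columns are the frame's x, y, z axes.
In Python, from plant import read_state, imaging, ticket gives the robot as it stands. The module is installed in compiled form; this text tells all that it offers.
- The arm moves only by the tool play_rows, never from a script. Its argument "deltas" is a list of rows, each an object of numbers: "gripper": the opening in per cent of the stroke, from 0 (shut) to 100 (fully open); "tx", "ty", "tz": the shift along the tool's x, y, z in units of 50 mm (1.0 is 50 mm); "ax", "ay", "az": the turn, a rotation vector about the tool's x, y, z in rad. A call has 1 to 12 rows; each row is the pose to reach, as a shift and turn from the pose commanded when the call began, along the tool's axes at that moment; what a row does not reach only later rows make up. A row lasts 1/8 s, in which the tool goes at most 62.5 mm and 10.7 degrees, less where a joint would pass 70% of its speed; a pose out of reach is approached as far as the arm can. A call with a gripper value outside its range is refused whole. The fingers move at their own pace and stop on an object; the grip force is fixed at half the most. Time passes only in rows, so rows that repeat a pose let the fingers close. It gives the time, the measured TCP pose, the force, the opening and the grip force at its end, in the units of the state.
- read_state(): the state, without advancing time (a new reading comes with each control period).
- imaging.camera(name): name is "scene" or "top" or "wrist"; returns a dict with "img" (400x640x3 uint8, red, green, blue), "z_map" (400x640 float32, m along the optical axis (not along the pixel's ray), 0 where there is no reading), "fov_y" (degrees; the focal length in pixels is half the picture's height over the tangent of half this angle, whatever the lens; pixels are square), "cx", "cy" (the principal point, pixels), "pose" (4x4, takes a point from camera to world coordinates); the wrist camera has in their place "T_tool_cam" (4x4, takes a point from camera to tool coordinates, whose origin is the TCP and whose axes are the flange's). Camera axes: x right, y up, looking along -z (the intrinsics and any distortion apply to the point x, -y, -z); pixel columns grow to the right and rows downward; lengths in m; the calibration is good to about 2 mm. The wrist camera is an equidistant fisheye: a pixel r from the principal point sees the ray r / f radians off the axis. A picture is of the moment at which its call begins: read the wrist's pose just before it.
- ticket.job_done(): hands the job in; it is judged then, once.
The state is a dict: "time_s": time; "joint_pos": joint angles; "qvel": joint speeds; "joint_efforts": joint torques, N m; "position": TCP position; "ee_rot": TCP orientation; "contact_force": force on the tool from outside, world axes, zero at the start; "moment": the same for the moment, N m; "grip_width": finger opening in m; "grip_force": force on a finger pad.
Only numpy, scipy, OpenCV 4.12 (cv2) and the standard library are available. Lean on these libraries where they do the work, as an engineer would, in place of code of your own. Each camera call takes 0.05 s, during which the arm holds its last target. There are 200 camera calls.

## Working session

There is one attempt and no reset: what is moved stays moved. The work goes in short steps, Python scripts to look and compute and a tool call to move; the robot and the scene stay as the last step left them, time stands still between calls to the robot, and variables do not carry over. Pictures are saved under pics/ and viewed, at most 10 in all, crops included, and the job is handed in when it is done.

Besides the shell and the picture viewer there is one more tool, called after "Call:" by a JSON object that holds its "name" and its "arguments". play_rows: Moves the arm, as the interface text tells. Its arguments: {"type":"object","properties":{"deltas":{"type":"array","items":{"type":"object","properties":{"gripper":{"type":"number"},"tx":{"type":"number"},"ty":{"type":"number"},"tz":{"type":"number"},"ax":{"type":"number"},"ay":{"type":"number"},"az":{"type":"number"}}}}},"required":["deltas"]}

```bash
mkdir -p pics; cat > h.py <<'E'
import numpy as np, cv2
from plant import read_state, imaging, ticket
def cam(n):
    s=read_state(); c=imaging.camera(n); c['s']=s; return c
def save(c,f): cv2.imwrite('pics/'+f,c['img'][:,:,::-1])
def cloud(c):
    # world points per pixel for scene/top from depth
    z=c['z_map']; h,w=z.shape; f=h/2/np.tan(np.radians(c['fov_y'])/2)
    v,u=np.mgrid[:h,:w]
    P=np.stack([(u-c['cx'])/f*z,-(v-c['cy'])/f*z,-z],-1)
    return P@c['pose'][:3,:3].T+c['pose'][:3,3]
def ray(c,u,v,zp):
    f=200/np.tan(np.radians(c['fov_y'])/2)
    d=c['pose'][:3,:3]@np.array([(u-c['cx'])/f,-(v-c['cy'])/f,-1]); o=c['pose'][:3,3]
    return o+d*(zp-o[2])/d[2]
E
python3 - <<'E'
from h import *
for n in('scene','top'):
    c=cam(n); save(c,n+'0.png'); print(n,[k for k in c],c['fov_y'],c['cx'],c['cy'],c['pose'].round(3).tolist())
    np.savez(n+'0.npz',img=c['img'],z=c['z_map'],P=cloud(c))
s=read_state();print(s['position'],s['ee_rot'],s['contact_force'],s['grip_width'])
E
```

```text
scene ['img', 'z_map', 'fov_y', 'cx', 'cy', 'pose', 's'] 56.38103113685961 324.80763225292225 207.9598368146034 [[-0.619, -0.475, 0.625, 1.105], [0.785, -0.386, 0.484, 0.506], [0.011, 0.791, 0.612, 0.728], [0.0, 0.0, 0.0, 1.0]]
top ['img', 'z_map', 'fov_y', 'cx', 'cy', 'pose', 's'] 49.839899163143 317.1428834839957 203.0801021864072 [[-0.008, 0.998, -0.067, 0.359], [-1.0, -0.007, 0.009, 0.014], [0.009, 0.067, 0.998, 1.564], [0.0, 0.0, 0.0, 1.0]]
[0.15087462 0.55441194 0.25548369] [[-9.64881171e-01  2.62685849e-01 -6.86040820e-04]
 [ 2.62686616e-01  9.64879995e-01 -1.52880893e-03]
 [ 2.60350592e-04 -1.65533269e-03 -9.99998596e-01]] [ 0.05282417  0.83787533 -0.21718568] 0.0853169087996419
```

View pics/top0.png

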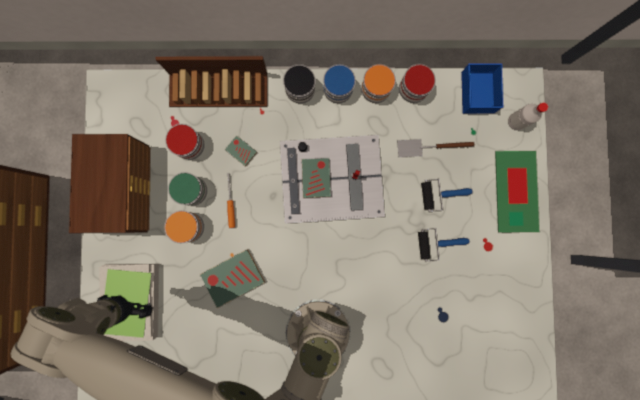

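View pics/scene0.png

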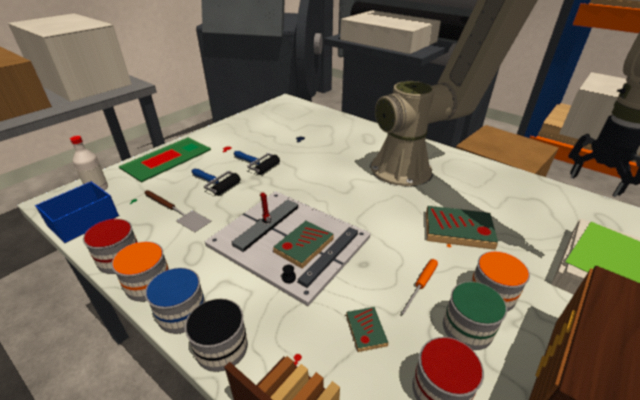

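The top view shows the jig around (332,180), with the sliding grey fence at (355,178), the red lever at (356,174), the block at (317,178) and the loupe at (303,147). In this view jig +y points to image left, which is world +y.

```bash
python3 - <<'E'
from h import *
d=np.load('top0.npz');P=d['P'];img=d['img'].astype(int)
t=P[300,450];print('table z',t,P[130,200])
v,u=np.mgrid[:400,:640]
roi=(u>270)&(u<395)&(v>128)&(v<230)
# top-cloud
def rect(m,name,p=P):
    k=cv2.morphologyEx(m.astype(np.uint8),cv2.MORPH_OPEN,np.ones((3,3)))
    n,l,st,_=cv2.connectedComponentsWithStats(k); 
    for i in range(1,n):
        if st[i,4]<30: continue
        q=p[l==i]; r=cv2.minAreaRect((q[:,:2]*1000).astype(np.float32)); print(name,st[i].tolist(),np.round(r[0],1),np.round(r[1],1),round(r[2],1),'z',np.median(q[:,2]).round(4))
z=P[...,2]
rect(roi&(z>0.012),'plate')
rect(roi&(z>0.032)&(z<.06),'fences/block')
rect(roi&(z>0.06),'lever')
hsv=cv2.cvtColor(d['img'],cv2.COLOR_RGB2HSV)
red=((hsv[...,0]<8)|(hsv[...,0]>172))&(hsv[...,1]>150)
rect(roi&red&(u>340),'red')
S=np.load('scene0.npz');Q=S['P'];h2=cv2.cvtColor(S['img'],cv2.COLOR_RGB2HSV)
red=((h2[...,0]<8)|(h2[...,0]>172))&(h2[...,1]>150)
vv=(u>240)&(u<290)&(v>180)&(v<225)&red
q=Q[vv];print('lever scene',len(q),q.mean(0),q.min(0),q.max(0))
for k in range(8):
    zz=(q[:,2]>.03+.012*k)&(q[:,2]<=.042+.012*k)
    if zz.sum():print(q[zz].mean(0).round(4),zz.sum())
n=(u>200)&(u<380)&(v>185)&(v<310)
rect(n&(Q[...,2]>.012)&(Q[...,2]<.15),'S plate',Q)
rect(n&(Q[...,2]>.031)&(Q[...,2]<.06),'S fb',Q)
E
```

```text
table z [ 0.10946587 -0.47761905 -0.00547231] [ 0.73699742  0.42916284 -0.00640363]
plate [280, 135, 105, 89, 8129] [531.8 -56. ] [336.8 361. ] 3.7 z 0.0223
fences/block [347, 144, 17, 67, 713] [ 554.4 -134.9] [239.9  45.2] 3.6 z 0.0381
fences/block [287, 148, 13, 67, 540] [541.4  85.1] [238.9  30. ] 3.5 z 0.0385
fences/block [302, 158, 29, 40, 1087] [551.7   3.1] [140.7  99.8] 1.2 z 0.043
lever [353, 171, 7, 7, 40] [ 555.6 -134.4] [16.9 14.6] 73.0 z 0.1262
red [353, 171, 6, 7, 31] [ 556.  -132.1] [10.4 16.3] 85.1 z 0.1235
lever scene 106 [ 0.55965383 -0.12838831  0.09735152] [ 0.55201557 -0.13855302  0.0466123 ] [ 0.56518418 -0.12135052  0.13738923]
[ 0.562  -0.1325  0.0475] 3
[ 0.5605 -0.1288  0.0617] 16
[ 0.5587 -0.1274  0.0718] 13
[ 0.5588 -0.1279  0.0839] 14
[ 0.5591 -0.1281  0.0976] 13
[ 0.5594 -0.1275  0.1088] 12
[ 0.5603 -0.128   0.1209] 14
S plate [209, 186, 19, 8, 111] [ 526.4 -387.1] [28.  58.8] 52.3 z 0.0245
S plate [205, 191, 165, 112, 9729] [549.6 -53.6] [303.1 363.5] 3.2 z 0.0221
S plate [201, 295, 40, 15, 419] [858.5  17.5] [ 53.6 131.5] 5.3 z 0.0992
S fb [232, 199, 66, 50, 916] [ 554.8 -132.9] [241.1  47.3] 3.3 z 0.0384
S fb [273, 221, 60, 44, 1476] [551.5   5.7] [142.9 101. ] 2.0 z 0.0436
S fb [297, 227, 61, 58, 840] [540.8  87.4] [242.5  31.2] 3.4 z 0.0387
S fb [282, 264, 14, 17, 184] [663.3  53.8] [30.8 31.1] 10.0 z 0.0539
```

Call:
{"name": "play_rows", "arguments": {"deltas": [{"tx":-7.4,"ty":-4.3,"az":-0.15,"gripper":0},{"tx":-7.4,"ty":-4.3,"az":-0.326,"gripper":0},{"tx":-7.4,"ty":-4.3,"az":-0.326,"gripper":0},{"tx":-7.4,"ty":-4.3,"az":-0.326,"gripper":0},{"tx":-7.4,"ty":-4.3,"az":-0.326,"gripper":0},{"tx":-7.4,"ty":-4.3,"az":-0.326,"gripper":0},{"tx":-10.46,"ty":-12.75,"az":-0.326,"gripper":0},{"tx":-10.46,"ty":-12.75,"az":-0.326,"gripper":0},{"tx":-10.46,"ty":-12.75,"az":-0.326,"gripper":0},{"tx":-10.46,"ty":-12.75,"az":-0.326,"gripper":0},{"tx":-10.46,"ty":-12.75,"az":-0.326,"gripper":0},{"tx":-10.46,"ty":-12.75,"az":-0.326,"gripper":0}]}}

```text
$.deltas[0]: bad value
```

```bash
python3 - <<'E'
from h import *
c=cam('wrist'); save(c,'w1.png'); s=read_state();print(c['fov_y'],c['cx'],c['cy'],c['T_tool_cam'].round(3).tolist());print(s['time_s'],s['position'],s['ee_rot'].round(4).tolist(),s['joint_pos'],s['contact_force'],s['moment'])
E
```

```text
65.70646984690485 315.30921174100735 202.31643975974148 [[0.001, 0.957, 0.291, 0.074], [1.0, -0.002, 0.0, 0.0], [0.0, 0.291, -0.957, -0.117], [0.0, 0.0, 0.0, 1.0]]
0.15 [0.15092765 0.55449153 0.25562666] [[-0.9649, 0.2626, -0.0005], [0.2626, 0.9649, -0.0012], [0.0002, -0.0013, -1.0]] [1.16537694e+00 3.13825242e-01 4.52679477e-02 1.30359987e+00
 2.78300650e-06 1.43113473e+00] [-0.54032784 -0.38369173 -0.34881101] [ 0.00546305  0.0354595  -0.00663893]
```

View pics/w1.png

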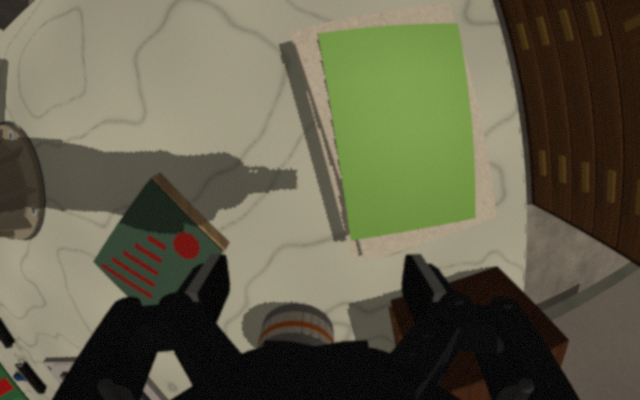

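The wrist view shows the fingers, with the table beneath the start pose. The move was refused with no motion, so I'll send the rows with every key filled in.

Call:
{"name": "play_rows", "arguments": {"deltas": [{"tx":-7.4,"ty":-4.3,"tz":0,"ax":0,"ay":0,"az":-0.15,"gripper":0},{"tx":-7.4,"ty":-4.3,"tz":0,"ax":0,"ay":0,"az":-0.326,"gripper":0},{"tx":-7.4,"ty":-4.3,"tz":0,"ax":0,"ay":0,"az":-0.326,"gripper":0},{"tx":-7.4,"ty":-4.3,"tz":0,"ax":0,"ay":0,"az":-0.326,"gripper":0},{"tx":-7.4,"ty":-4.3,"tz":0,"ax":0,"ay":0,"az":-0.326,"gripper":0},{"tx":-7.4,"ty":-4.3,"tz":0,"ax":0,"ay":0,"az":-0.326,"gripper":0}]}}

```text
time_s: 0.9
position: [0.4131, 0.2887, 0.2563]
ee_rot: [[-0.998, -0.06, 0.0], [-0.06, 0.998, 0.0], [-0.0, 0.0, -1.0]]
contact_force: [-0.3, 0.7, -0.4]
grip_width: 0.0001
grip_force: 0.0
```

Call:
{"name": "play_rows", "arguments": {"deltas": [{"tx":-0.91,"ty":-9.8,"tz":0,"ax":0,"ay":0,"az":0,"gripper":0},{"tx":-0.91,"ty":-9.8,"tz":0,"ax":0,"ay":0,"az":0,"gripper":0},{"tx":-0.91,"ty":-9.8,"tz":0,"ax":0,"ay":0,"az":0,"gripper":0},{"tx":-0.91,"ty":-9.8,"tz":0,"ax":0,"ay":0,"az":0,"gripper":0},{"tx":-0.91,"ty":-9.8,"tz":0,"ax":0,"ay":0,"az":0,"gripper":0},{"tx":-0.91,"ty":-9.8,"tz":0,"ax":0,"ay":0,"az":0,"gripper":0},{"tx":-0.91,"ty":-9.8,"tz":0,"ax":0,"ay":0,"az":0,"gripper":0},{"tx":-0.91,"ty":-9.8,"tz":0,"ax":0,"ay":0,"az":0,"gripper":0},{"tx":-0.91,"ty":-9.8,"tz":0,"ax":0,"ay":0,"az":0,"gripper":0}]}}

```text
time_s: 2.02
position: [0.4871, -0.1997, 0.2554]
ee_rot: [[-0.998, -0.055, -0.0], [-0.055, 0.998, -0.0], [0.0, -0.0, -1.0]]
contact_force: [-0.0, 0.7, 0.4]
grip_width: -0.0002
grip_force: 0.0
```

```bash
python3 - <<'E'
from h import *
c=cam('wrist'); save(c,'w2.png'); np.savez('w2.npz',img=c['img'],z=c['z_map']);s=c['s'];print(s['time_s'],s['position'],s['ee_rot'].round(4).tolist(),s['joint_pos'].round(3),s['contact_force'],s['moment'])
i=c['img'];
cv2.imwrite('pics/w2.png',cv2.resize(i[:,:,::-1],(800,500),interpolation=cv2.INTER_CUBIC))
E
```

```text
2.025 [ 0.48709035 -0.19965544  0.2554276 ] [[-0.9985, -0.0548, -0.0004], [-0.0548, 0.9985, -0.0002], [0.0004, -0.0002, -1.0]] [-0.541  0.219 -0.081  1.27  -0.    -0.596] [-0.02998218  0.69378892  0.36033504] [0.03401652 0.01899117 0.00857964]
```

View pics/w2.png

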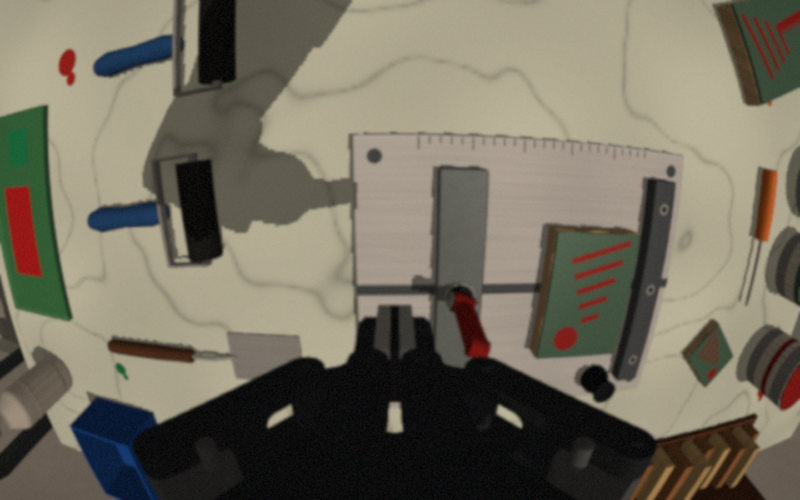

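The wrist view shows the fence at about (462,265), the lever from its base (460,295) to its top (478,348), the block at (587,290) and the fixed fence at (645,280). I'll lower behind the fence on the robot's side of the lever.

Call:
{"name": "play_rows", "arguments": {"deltas": [{"tx":0,"ty":0,"tz":4.09,"ax":0,"ay":0,"az":0,"gripper":0},{"tx":0,"ty":0,"tz":4.09,"ax":0,"ay":0,"az":0,"gripper":0},{"tx":0,"ty":0,"tz":4.09,"ax":0,"ay":0,"az":0,"gripper":0},{"tx":0,"ty":0,"tz":4.09,"ax":0,"ay":0,"az":0,"gripper":0},{"tx":0,"ty":0,"tz":4.09,"ax":0,"ay":0,"az":0,"gripper":0},{"tx":0,"ty":0.2,"tz":4.09,"ax":0,"ay":0,"az":0,"gripper":0},{"tx":0,"ty":0.3,"tz":4.09,"ax":0,"ay":0,"az":0,"gripper":0},{"tx":0,"ty":0.4,"tz":4.09,"ax":0,"ay":0,"az":0,"gripper":0},{"tx":0,"ty":0.45,"tz":4.09,"ax":0,"ay":0,"az":0,"gripper":0},{"tx":0,"ty":0.5,"tz":4.09,"ax":0,"ay":0,"az":0,"gripper":0},{"tx":0,"ty":0.55,"tz":4.09,"ax":0,"ay":0,"az":0,"gripper":0},{"tx":0,"ty":0.6,"tz":4.09,"ax":0,"ay":0,"az":0,"gripper":0}]}}

```text
time_s: 3.58
position: [0.4858, -0.1694, 0.0526]
ee_rot: [[-0.998, -0.058, 0.001], [-0.058, 0.998, -0.007], [-0.0, -0.007, -1.0]]
contact_force: [-2.4, -10.3, 0.5]
grip_width: -0.0001
grip_force: 4.9
```

```bash
python3 - <<'E'
from h import *
s=read_state();print(s['time_s'],s['position'],s['contact_force'],s['moment'],s['joint_pos'])
c=cam('top');P=cloud(c);z=P[...,2];v,u=np.mgrid[:400,:640]
m=((u>320)&(u<395)&(v>128)&(v<235)&(z>.032)&(z<.042)).astype(np.uint8)
m=cv2.morphologyEx(m,cv2.MORPH_OPEN,np.ones((3,3)))
n,l,st,_=cv2.connectedComponentsWithStats(m)
for i in range(1,n):
    q=P[l==i];print(st[i],cv2.minAreaRect((q[:,:2]*1000).astype(np.float32)))
E
```

```text
3.575 [ 0.48581714 -0.16938178  0.05255841] [ -2.44695538 -10.31575026   0.48379792] [-2.14030509  0.40068706 -0.01931912] [-0.4884887   0.35245384 -0.43699863  0.77739356 -0.00574629 -0.54648943]
[346 144  13  17 112] ((642.2554321289062, -125.95540618896484), (60.35240936279297, 39.930049896240234), 5.494685649871826)
[347 165   3   3   9] ((593.0418701171875, -111.64736938476562), (8.362902641296387, 7.470869541168213), 1.1054091453552246)
[347 164  13  10  65] ((584.4656982421875, -127.65348815917969), (27.38307762145996, 45.10928726196289), 20.030860900878906)
[348 178  12  13  97] ((527.75830078125, -130.0926055908203), (39.958892822265625, 43.32269287109375), 86.99152374267578)
```

Call:
{"name": "play_rows", "arguments": {"deltas": [{"tx":0,"ty":0.1,"tz":0,"ax":0,"ay":0,"az":0,"gripper":0},{"tx":0,"ty":0.2,"tz":0,"ax":0,"ay":0,"az":0,"gripper":0},{"tx":0,"ty":0.3,"tz":0,"ax":0,"ay":0,"az":0,"gripper":0},{"tx":0,"ty":0.4,"tz":0,"ax":0,"ay":0,"az":0,"gripper":0},{"tx":0,"ty":0.5,"tz":0,"ax":0,"ay":0,"az":0,"gripper":0},{"tx":0,"ty":0.6,"tz":0,"ax":0,"ay":0,"az":0,"gripper":0},{"tx":0,"ty":0.7,"tz":0,"ax":0,"ay":0,"az":0,"gripper":0},{"tx":0,"ty":0.8,"tz":0,"ax":0,"ay":0,"az":0,"gripper":0},{"tx":0,"ty":0.9,"tz":0,"ax":0,"ay":0,"az":0,"gripper":0},{"tx":0,"ty":1.0,"tz":0,"ax":0,"ay":0,"az":0,"gripper":0},{"tx":0,"ty":1.07,"tz":0,"ax":0,"ay":0,"az":0,"gripper":0},{"tx":0,"ty":1.1,"tz":0,"ax":0,"ay":0,"az":0,"gripper":0}]}}

```text
time_s: 5.12
position: [0.4825, -0.1141, 0.0525]
ee_rot: [[-0.998, -0.058, 0.001], [-0.058, 0.998, -0.006], [-0.001, -0.007, -1.0]]
contact_force: [-2.4, -10.8, 1.4]
grip_width: -0.0002
grip_force: 4.9
```

```bash
cat > gap.py <<'E'
from h import *
s=read_state();print(s['time_s'],s['position'],s['contact_force'],s['moment'])
c=cam('scene');P=cloud(c);z=P[...,2];h=cv2.cvtColor(c['img'],cv2.COLOR_RGB2HSV)
ex=np.array([.9982,.0610]);ey=np.array([-.0610,.9982])
o=np.array([.5411,.0862])  # fixed fence centre
q=P.reshape(-1,3);a=(q[:,:2]-o)@ex;b=(q[:,:2]-o)@ey+.140
for nm,x0 in (('near',-.1),('midN',-.05),('midF',.04),('far',.09)):
    k=(abs(a-x0)<.012)&(b>-.14)&(b<.13)&(q[:,2]>.031)&(q[:,2]<.05)
    f=b[k&(q[:,2]<.0405)];g=b[k&(q[:,2]>.0415)]
    f=f[f<.11]
    print(nm,'fence',np.percentile(f,[2,98]).round(4) if len(f)>9 else None,'block',np.percentile(g,[2,98]).round(4) if len(g)>9 else None)
save(c,'s_%d.png'%(s['time_s']*100))
E
python3 gap.py
```

```text
5.125 [ 0.48252852 -0.11413945  0.05253398] [ -2.35328029 -10.83428913   1.37918635] [-2.10721311  0.29855834 -0.00512952]
near fence [-0.0411  0.0019] block None
midN fence [-0.0569  0.1094] block [-0.0538  0.1081]
midF fence [-0.0417  0.1078] block [0.0094 0.1052]
far fence [-0.0411  0.0012] block None
```

Call:
{"name": "play_rows", "arguments": {"deltas": [{"tx":0,"ty":0.05,"tz":0,"ax":0,"ay":0,"az":0,"gripper":0},{"tx":0,"ty":0.1,"tz":0,"ax":0,"ay":0,"az":0,"gripper":0},{"tx":0,"ty":0.13,"tz":0,"ax":0,"ay":0,"az":0,"gripper":0},{"tx":0,"ty":0.16,"tz":0,"ax":0,"ay":0,"az":0,"gripper":0},{"tx":0,"ty":0.19,"tz":0,"ax":0,"ay":0,"az":0,"gripper":0},{"tx":0,"ty":0.22,"tz":0,"ax":0,"ay":0,"az":0,"gripper":0},{"tx":0,"ty":0.25,"tz":0,"ax":0,"ay":0,"az":0,"gripper":0},{"tx":0,"ty":0.28,"tz":0,"ax":0,"ay":0,"az":0,"gripper":0},{"tx":0,"ty":0.31,"tz":0,"ax":0,"ay":0,"az":0,"gripper":0},{"tx":0,"ty":0.34,"tz":0,"ax":0,"ay":0,"az":0,"gripper":0},{"tx":0,"ty":0.37,"tz":0,"ax":0,"ay":0,"az":0,"gripper":0},{"tx":0,"ty":0.4,"tz":0,"ax":0,"ay":0,"az":0,"gripper":0}]}}

```text
time_s: 6.68
position: [0.4814, -0.0949, 0.0526]
ee_rot: [[-0.998, -0.057, 0.001], [-0.057, 0.998, -0.008], [-0.0, -0.008, -1.0]]
contact_force: [-1.8, -12.2, 0.4]
grip_width: -0.0003
grip_force: 5.9
```

```bash
python3 gap.py
```

```text
6.675 [ 0.48139473 -0.09485479  0.05255716] [ -1.75823455 -12.20459019   0.36529727] [-2.53648173  0.35304268  0.02817796]
near fence [-0.0224  0.0208] block None
midN fence [-0.0386  0.0167] block [-0.0316  0.1177]
midF fence [-0.0223  0.016 ] block [0.0231 0.1183]
far fence [-0.0226  0.0211] block None
```

Only about 4 mm is left, so I'll continue in small steps and watch the force.

Call:
{"name": "play_rows", "arguments": {"deltas": [{"tx":0,"ty":0.015,"tz":0,"ax":0,"ay":0,"az":0,"gripper":0},{"tx":0,"ty":0.03,"tz":0,"ax":0,"ay":0,"az":0,"gripper":0},{"tx":0,"ty":0.04,"tz":0,"ax":0,"ay":0,"az":0,"gripper":0},{"tx":0,"ty":0.05,"tz":0,"ax":0,"ay":0,"az":0,"gripper":0}]}}

```text
time_s: 7.22
position: [0.4813, -0.0923, 0.0525]
ee_rot: [[-0.998, -0.057, 0.001], [-0.058, 0.998, -0.008], [-0.0, -0.008, -1.0]]
contact_force: [-1.7, -12.9, 1.4]
grip_width: 0.0001
grip_force: 5.8
```

Call:
{"name": "play_rows", "arguments": {"deltas": [{"tx":0,"ty":0.008,"tz":0,"ax":0,"ay":0,"az":0,"gripper":0},{"tx":0,"ty":0.016,"tz":0,"ax":0,"ay":0,"az":0,"gripper":0},{"tx":0,"ty":0.016,"tz":0,"ax":0,"ay":0,"az":0,"gripper":0}]}}

```text
time_s: 7.6
position: [0.4812, -0.0915, 0.0525]
ee_rot: [[-0.998, -0.058, 0.001], [-0.058, 0.998, -0.008], [-0.0, -0.008, -1.0]]
contact_force: [-2.0, -12.5, 0.3]
grip_width: 0.0004
grip_force: 5.7
```

Call:
{"name": "play_rows", "arguments": {"deltas": [{"tx":0,"ty":0.008,"tz":0,"ax":0,"ay":0,"az":0,"gripper":0},{"tx":0,"ty":0.016,"tz":0,"ax":0,"ay":0,"az":0,"gripper":0},{"tx":0,"ty":0.016,"tz":0,"ax":0,"ay":0,"az":0,"gripper":0}]}}

```text
time_s: 7.98
position: [0.4811, -0.0907, 0.0526]
ee_rot: [[-0.998, -0.058, 0.001], [-0.058, 0.998, -0.008], [-0.0, -0.008, -1.0]]
contact_force: [-2.7, -12.3, 1.4]
grip_width: -0.0001
grip_force: 5.7
```

Call:
{"name": "play_rows", "arguments": {"deltas": [{"tx":0,"ty":0.008,"tz":0,"ax":0,"ay":0,"az":0,"gripper":0},{"tx":0,"ty":0.008,"tz":0,"ax":0,"ay":0,"az":0,"gripper":0}]}}

```text
time_s: 8.22
position: [0.4811, -0.0903, 0.0525]
ee_rot: [[-0.998, -0.057, 0.001], [-0.057, 0.998, -0.008], [-0.0, -0.008, -1.0]]
contact_force: [-1.5, -11.5, 0.2]
grip_width: 0.0002
grip_force: 5.7
```

```bash
python3 gap.py
```

```text
8.225 [ 0.48111724 -0.09031309  0.05254729] [ -1.53001442 -11.48889857   0.20948901] [-2.44132916  0.32395389  0.02284875]
near fence [-0.0164  0.0257] block None
midN fence [-0.037  0.02 ] block [-0.028   0.1219]
midF fence [-0.0179  0.022 ] block [0.0286 0.1221]
far fence [-0.0174  0.0247] block None
```

Call:
{"name": "play_rows", "arguments": {"deltas": [{"tx":0,"ty":0.008,"tz":0,"ax":0,"ay":0,"az":0,"gripper":0},{"tx":0,"ty":0.016,"tz":0,"ax":0,"ay":0,"az":0,"gripper":0},{"tx":0,"ty":0.016,"tz":0,"ax":0,"ay":0,"az":0,"gripper":0}]}}

```text
time_s: 8.65
position: [0.4811, -0.0897, 0.0525]
ee_rot: [[-0.998, -0.057, 0.001], [-0.057, 0.998, -0.008], [-0.0, -0.008, -1.0]]
contact_force: [-2.5, -13.7, 1.8]
grip_width: -0.0
grip_force: 6.1
```

Call:
{"name": "play_rows", "arguments": {"deltas": [{"tx":0,"ty":0.008,"tz":0,"ax":0,"ay":0,"az":0,"gripper":0},{"tx":0,"ty":0.012,"tz":0,"ax":0,"ay":0,"az":0,"gripper":0},{"tx":0,"ty":0.012,"tz":0,"ax":0,"ay":0,"az":0,"gripper":0}]}}

```text
time_s: 9.02
position: [0.4811, -0.0896, 0.0526]
ee_rot: [[-0.998, -0.057, 0.001], [-0.057, 0.998, -0.009], [-0.0, -0.009, -1.0]]
contact_force: [-2.0, -15.3, -0.1]
grip_width: -0.0
grip_force: 6.8
```

Call:
{"name": "play_rows", "arguments": {"deltas": [{"tx":0,"ty":0.008,"tz":0,"ax":0,"ay":0,"az":0,"gripper":0},{"tx":0,"ty":0.008,"tz":0,"ax":0,"ay":0,"az":0,"gripper":0}]}}

```text
time_s: 9.28
position: [0.4811, -0.0895, 0.0526]
ee_rot: [[-0.998, -0.057, 0.001], [-0.057, 0.998, -0.01], [-0.0, -0.01, -1.0]]
contact_force: [-1.8, -15.0, 1.0]
grip_width: -0.0005
grip_force: 7.3
```

Call:
{"name": "play_rows", "arguments": {"deltas": [{"tx":0,"ty":0.012,"tz":0,"ax":0,"ay":0,"az":0,"gripper":0},{"tx":0,"ty":0.024,"tz":0,"ax":0,"ay":0,"az":0,"gripper":0},{"tx":0,"ty":0.024,"tz":0,"ax":0,"ay":0,"az":0,"gripper":0}]}}

```text
time_s: 9.65
position: [0.4811, -0.0893, 0.0526]
ee_rot: [[-0.998, -0.056, 0.001], [-0.056, 0.998, -0.012], [0.0, -0.012, -1.0]]
contact_force: [-1.8, -19.6, -0.2]
grip_width: -0.0001
grip_force: 8.8
```

Call:
{"name": "play_rows", "arguments": {"deltas": [{"tx":0,"ty":0.012,"tz":0,"ax":0,"ay":0,"az":0,"gripper":0},{"tx":0,"ty":0.02,"tz":0,"ax":0,"ay":0,"az":0,"gripper":0},{"tx":0,"ty":0.02,"tz":0,"ax":0,"ay":0,"az":0,"gripper":0}]}}

```text
time_s: 10.02
position: [0.4811, -0.0892, 0.0527]
ee_rot: [[-0.998, -0.056, 0.001], [-0.056, 0.998, -0.014], [0.0, -0.014, -1.0]]
contact_force: [-2.3, -22.4, -1.5]
grip_width: -0.0005
grip_force: 10.0
```

```bash
python3 gap.py
```

```text
10.025 [ 0.48107851 -0.08918309  0.05268091] [ -2.34192097 -22.3830798   -1.54930563] [-4.50538594  0.60840934  0.00770174]
near fence [-0.0168  0.0257] block None
midN fence [-0.037  0.021] block [-0.0262  0.1234]
midF fence [-0.0177  0.0219] block [0.0288 0.1232]
far fence [-0.0174  0.0266] block None
```

Call:
{"name": "play_rows", "arguments": {"deltas": [{"tx":0,"ty":-0.15,"tz":0,"ax":0,"ay":0,"az":0,"gripper":0},{"tx":0,"ty":-0.4,"tz":0,"ax":0,"ay":0,"az":0,"gripper":0},{"tx":0,"ty":-0.4,"tz":-0.8,"ax":0,"ay":0,"az":0,"gripper":0},{"tx":0,"ty":-0.4,"tz":-1.6,"ax":0,"ay":0,"az":0,"gripper":0},{"tx":0,"ty":-0.4,"tz":-1.6,"ax":0,"ay":0,"az":0,"gripper":0},{"tx":0,"ty":-0.4,"tz":-1.6,"ax":0,"ay":0,"az":0,"gripper":0}]}}

```text
time_s: 10.82
position: [0.481, -0.1026, 0.1313]
ee_rot: [[-0.998, -0.06, -0.0], [-0.06, 0.998, 0.001], [0.0, 0.001, -1.0]]
contact_force: [-0.3, -0.2, 0.0]
grip_width: -0.0002
grip_force: 0.0
```

```bash
python3 gap.py; python3 - <<'E'
from h import *
c=cam('wrist'); s=c['s'];print(s['time_s'],s['position'],s['joint_pos'].round(3))
np.savez('w3.npz',img=c['img'],z=c['z_map'],p=s['position'],R=s['ee_rot'],T=c['T_tool_cam'],k=[c['fov_y'],c['cx'],c['cy']])
hsv=cv2.cvtColor(c['img'],cv2.COLOR_RGB2HSV); m=(((hsv[...,0]<8)|(hsv[...,0]>172))&(hsv[...,1]>120)).astype(np.uint8)
n,l,st,_=cv2.connectedComponentsWithStats(m);i=sorted(range(1,n),key=lambda i:-st[i,4])[:3];print(st[i])
# expected pixel of bolt
f=200/np.tan(np.radians(c['fov_y'])/2)
T=np.eye(4);T[:3,:3]=s['ee_rot'];T[:3,3]=s['position'];W=np.linalg.inv(T@c['T_tool_cam'])
for z in(.056,.138):
    q=W@[.5495,-.0505,z,1];d=np.array([q[0],-q[1],-q[2]]);r=np.hypot(d[0],d[1]);th=np.arctan2(r,d[2]);print(c['cx']+f*th*d[0]/r,c['cy']+f*th*d[1]/r)
    u0,v0=int(c['cx']+f*th*d[0]/r),int(c['cy']+f*th*d[1]/r)
u0=np.clip(u0,80,560);v0=np.clip(v0-30,60,340)
cv2.imwrite('pics/w3.png',cv2.resize(c['img'][v0-60:v0+60,u0-80:u0+80,::-1],(800,600),interpolation=cv2.INTER_CUBIC));print(u0,v0)
E
```

```text
10.825 [ 0.48099093 -0.10256813  0.13128728] [-0.34308656 -0.21496625  0.00723093] [ 0.03134845 -0.02474048  0.01689083]
near fence [-0.0163  0.0257] block None
midN fence [-0.0161  0.0213] block [0.0276 0.1239]
midF fence [-0.0169  0.0216] block [0.0277 0.1239]
far fence [-0.0175  0.0256] block None
10.875 [ 0.48054661 -0.10235609  0.13074719] [-0.374  0.232 -0.384  0.956  0.    -0.434]
[[430 232  75  32 494]
 [433 254  62  27 383]
 [436 275  48  22 276]]
376.4713294209125 311.1072857440369
399.06235321300136 393.31634504647616
399 340
```

View pics/w3.png

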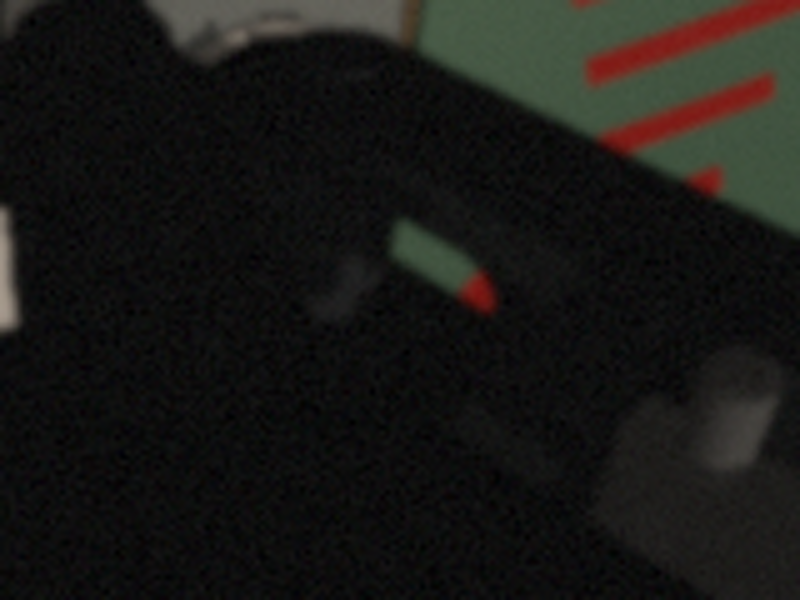

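The fingers block the lever in this view. I'll move so it lies on the camera's side.

Call:
{"name": "play_rows", "arguments": {"deltas": [{"tx":-0.3,"ty":-0.64,"tz":-0.8,"ax":0,"ay":0,"az":0,"gripper":0},{"tx":-2.64,"ty":-0.64,"tz":-0.8,"ax":0,"ay":0,"az":0,"gripper":0},{"tx":-2.64,"ty":-0.64,"tz":-0.8,"ax":0,"ay":0,"az":0,"gripper":0},{"tx":-2.64,"ty":-0.64,"tz":-0.8,"ax":0,"ay":0,"az":0,"gripper":0},{"tx":-2.64,"ty":-0.64,"tz":-0.8,"ax":0,"ay":0,"az":0,"gripper":0}]}}

```text
time_s: 11.55
position: [0.6136, -0.1261, 0.1698]
ee_rot: [[-0.998, -0.061, -0.004], [-0.061, 0.998, 0.001], [0.004, 0.002, -1.0]]
contact_force: [-0.5, -0.5, -0.3]
grip_width: -0.0003
grip_force: 0.0
```

```bash
cat > w.py <<'E'
from h import *
import sys
n=sys.argv[1]
c=cam('wrist'); s=c['s'];print(s['time_s'],s['position'],s['joint_pos'].round(3))
np.savez(n+'.npz',img=c['img'],z=c['z_map'],p=s['position'],R=s['ee_rot'],T=c['T_tool_cam'],k=[c['fov_y'],c['cx'],c['cy']])
f=200/np.tan(np.radians(c['fov_y'])/2)
T=np.eye(4);T[:3,:3]=s['ee_rot'];T[:3,3]=s['position'];M=T@c['T_tool_cam'];W=np.linalg.inv(M);uv=[]
for z in(.056,.138):
    q=W@[.5495,-.0505,z,1];d=np.array([q[0],-q[1],-q[2]]);r=np.hypot(d[0],d[1]);th=np.arctan2(r,d[2]);uv.append([c['cx']+f*th*d[0]/r,c['cy']+f*th*d[1]/r])
print(np.round(uv,1))
u0,v0=np.mean(uv,0).astype(int);u0=np.clip(u0,80,560);v0=np.clip(v0,60,340)
# red cloud in world
hsv=cv2.cvtColor(c['img'],cv2.COLOR_RGB2HSV); m=(((hsv[...,0]<8)|(hsv[...,0]>172))&(hsv[...,1]>120))
v,u=np.mgrid[:400,:640];m&=(abs(u-u0)<70)&(abs(v-v0)<60)
du,dv=u[m]-c['cx'],v[m]-c['cy'];r=np.hypot(du,dv);th=r/f;z=c['z_map'][m]
P=np.c_[z*np.tan(th)*du/r,-z*np.tan(th)*dv/r,-z,np.ones(len(z))]@M.T
P=P[z>0,:3]
for k in range(9):
    q=P[(P[:,2]>.03+.012*k)&(P[:,2]<=.042+.012*k)]
    if len(q)>4: print(len(q),q.mean(0).round(4),q.min(0).round(4),q.max(0).round(4))
q=P[P[:,2]>.13];
if len(q)>5:print('top',cv2.minAreaRect((q[:,:2]*1000).astype(np.float32)))
cv2.imwrite('pics/'+n+'.png',cv2.resize(c['img'][v0-60:v0+60,u0-80:u0+80,::-1],(800,600),interpolation=cv2.INTER_CUBIC));print('crop centre',u0,v0)
E
python3 w.py w4
```

```text
11.55 [ 0.61364041 -0.12614264  0.16979345] [-0.331  0.451  0.036  1.16   0.    -0.391]
[[418.1 133.6]
 [466.8 146.3]]
310 [0.5431 0.0169 0.0416] [ 0.4905 -0.0099  0.0401] [0.6026 0.0459 0.042 ]
1513 [0.5473 0.0142 0.0429] [ 0.4892 -0.0624  0.042 ] [0.6021 0.0457 0.0539]
210 [ 0.5489 -0.0574  0.0611] [ 0.5387 -0.063   0.0551] [ 0.5594 -0.0462  0.0659]
73 [ 0.5486 -0.0589  0.073 ] [ 0.5418 -0.0605  0.0677] [ 0.5554 -0.0546  0.0779]
126 [ 0.5484 -0.0588  0.084 ] [ 0.5421 -0.0605  0.078 ] [ 0.5555 -0.054   0.0899]
115 [ 0.5489 -0.059   0.0961] [ 0.5428 -0.0607  0.0903] [ 0.556  -0.0561  0.1018]
153 [ 0.5491 -0.0592  0.108 ] [ 0.5428 -0.0609  0.1021] [ 0.5554 -0.0554  0.114 ]
169 [ 0.5492 -0.0592  0.12  ] [ 0.5435 -0.0608  0.114 ] [ 0.5558 -0.0571  0.1259]
821 [ 0.5512 -0.054   0.1347] [ 0.5427 -0.0615  0.126 ] [ 0.56   -0.0432  0.138 ]
top ((551.381103515625, -52.38789367675781), (16.72909164428711, 14.866706848144531), 74.114990234375)
crop centre 442 139
```

View pics/w4.png

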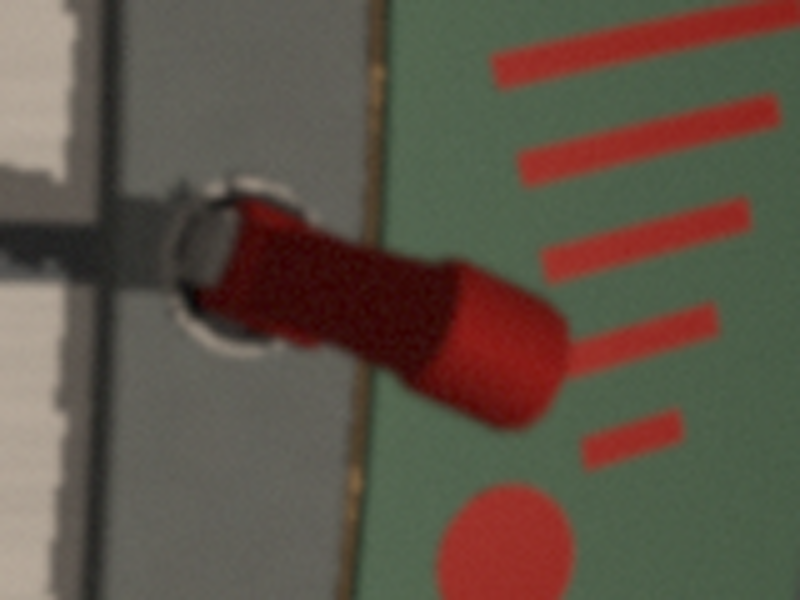

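The crop shows the lever's top at (487,346) and its foot on the washer near (245,265), with a grey piece at (205,250) and red cheeks at (270,210) and (305,335). I'll use depth to settle the pin direction.

```bash
python3 - <<'E'
from h import *
d=np.load('w4.npz');img=d['img'];fov,cx,cy=d['k'];f=200/np.tan(np.radians(fov)/2)
T=np.eye(4);T[:3,:3]=d['R'];T[:3,3]=d['p'];M=T@d['T']
v,u=np.mgrid[:400,:640];r=np.hypot(u-cx,v-cy)+1e-9;th=r/f;z=d['z']
P=np.stack([z*np.tan(th)*(u-cx)/r,-z*np.tan(th)*(v-cy)/r,-z,np.ones_like(z)],-1)@M.T
# grid around foot: every 2 px : rel x,y mm, z mm, and colour letter
hsv=cv2.cvtColor(img,cv2.COLOR_RGB2HSV)
for vv in range(102,162,3):
    row=''
    for uu in range(398,444,3):
        p=P[vv,uu];h=hsv[vv,uu];red=(h[0]<10 or h[0]>170) and h[1]>110
        row+='%s%3d,%3d,%2d '%('R' if red else ('k' if h[2]<60 else '.'),(p[0]-.5505)*1e3,(p[1]+.0515)*1e3,p[2]*1e3)
    print(row)
for a,b in((.128,.131),(.131,.1345),(.1345,.14)):
    m=(P[...,2]>a)&(P[...,2]<b)&(abs(P[...,0]-.55)<.02)&(abs(P[...,1]+.052)<.02);q=P[m][:,:2]*1000
    print(len(q),cv2.minAreaRect(q.astype(np.float32)))
# normal of the camera-facing side face
m=(P[...,2]>.075)&(P[...,2]<.12)&(abs(P[...,0]-.55)<.02)&(abs(P[...,1]+.055)<.015)
q=P[m][:,:2];print(len(q));
H=np.histogram2d((q[:,0]-.5505)*1e3,(q[:,1]+.0515)*1e3,bins=[np.arange(-12,13,1.5),np.arange(-12,6,1.5)])[0].astype(int);print(H)
E
```

```text
.-24,-12,37 .-24, -9,36 .-25, -6,35 .-25, -4,37 .-25, -2,37 .-26,  0,36 .-26,  2,39 .-26,  5,38 .-27,  8,37 .-27, 10,37 .-27, 13,37 .-28, 15,38 .-28, 18,37 .-28, 21,38 .-28, 22,42 .-29, 24,43 
.-21,-12,36 .-22, -9,36 .-22, -7,38 .-22, -4,35 .-23, -2,37 .-23,  0,37 .-23,  3,36 .-24,  5,38 .-24,  8,37 .-24, 11,37 .-25, 13,38 .-25, 16,37 .-26, 19,36 .-26, 21,37 .-26, 22,42 .-26, 26,40 
.-19,-12,37 .-19, -9,37 .-20, -6,36 .-20, -4,37 .-20, -1,36 .-21,  0,37 .-21,  2,39 .-21,  6,36 .-22,  9,36 .-22, 11,36 .-22, 14,37 .-23, 16,36 .-23, 19,37 .-23, 21,38 .-24, 23,41 .-10,-79,287 
.-16,-11,37 .-17, -8,35 .-17, -6,37 .-17, -4,37 .-18, -1,37 .-18,  0,37 .-18,  3,38 .-19,  6,37 .-19,  9,36 .-19, 11,36 .-20, 14,36 .-20, 16,39 .-20, 20,36 .-21, 21,39 .-21, 23,42 .-21, 26,41 
.-14,-11,36 .-14, -8,36 .-15, -6,36 .-15, -3,37 .-15, -1,37 .-16,  1,37 .-16,  3,37 .-16,  6,38 .-16,  9,37 .-17, 11,37 .-17, 14,37 .-18, 17,37 .-18, 20,36 .-18, 22,38 .-18, 23,42 .-19, 26,42 
k-12,-11,36 .-12, -9,38 .-12, -7,39 .-12, -4,39 .-13, -2,42 .-13,  0,44 .-13,  4,37 .-14,  6,39 .-14,  9,37 .-14, 12,35 .-15, 14,37 .-
[... 3007 characters left out ...]
05126953125)
543 ((551.6633911132812, -52.123809814453125), (16.07577896118164, 13.386141777038574), 74.54173278808594)
522
[[ 0  0  0  0  0  0  0  0  0  0  0]
 [ 0  0  0  0  0  0  0  0  0  0  0]
 [ 0  0  0  0 12  6  2  0  0  0  0]
 [ 0  0  0 26 31  6  0  0  0  0  0]
 [ 0  0  1 57  0  0  0  0  0  0  0]
 [ 0  0 14 45  0  0  0  0  0  0  0]
 [ 0  0 30 32  1  0  0  0  0  0  0]
 [ 0  1 56  4  0  0  0  0  0  0  0]
 [ 0  7 54  0  0  0  0  0  0  0  0]
 [ 0  9 49  0  0  0  0  0  0  0  0]
 [ 0  5 43  2  0  0  0  0  0  0  0]
 [ 0  0 15 12  0  0  0  0  0  0  0]
 [ 0  0  0  2  0  0  0  0  0  0  0]
 [ 0  0  0  0  0  0  0  0  0  0  0]
 [ 0  0  0  0  0  0  0  0  0  0  0]
 [ 0  0  0  0  0  0  0  0  0  0  0]]
```

The pin runs along yaw 74.5° and the lever folds toward yaw −15.5°, with the bolt axis near (0.5515, −0.052). Next I'll go above it and turn the tool so its x matches the fold direction.

Call:
{"name": "play_rows", "arguments": {"deltas": [{"tx":0,"ty":0,"tz":-0.8,"ax":0,"ay":0,"az":-0.18,"gripper":60},{"tx":1.15,"ty":1.56,"tz":-0.8,"ax":0,"ay":0,"az":-0.36,"gripper":60},{"tx":1.15,"ty":1.56,"tz":-0.8,"ax":0,"ay":0,"az":-0.54,"gripper":60},{"tx":1.15,"ty":1.56,"tz":-0.8,"ax":0,"ay":0,"az":-0.72,"gripper":60},{"tx":1.15,"ty":1.56,"tz":-0.8,"ax":0,"ay":0,"az":-0.9,"gripper":60},{"tx":1.15,"ty":1.56,"tz":-0.8,"ax":0,"ay":0,"az":-1.08,"gripper":60},{"tx":1.15,"ty":1.56,"tz":-0.8,"ax":0,"ay":0,"az":-1.26,"gripper":60},{"tx":1.15,"ty":1.56,"tz":-0.8,"ax":0,"ay":0,"az":-1.4,"gripper":60}]}}

```text
time_s: 12.6
position: [0.5512, -0.0523, 0.2122]
ee_rot: [[-0.106, -0.994, -0.0], [-0.994, 0.106, 0.0], [-0.0, 0.0, -1.0]]
contact_force: [-0.7, -1.1, -0.7]
grip_width: 0.0512
grip_force: 0.0
```

Call:
{"name": "play_rows", "arguments": {"deltas": [{"tx":0,"ty":0,"tz":0,"ax":0,"ay":0,"az":-0.18,"gripper":60},{"tx":0,"ty":0,"tz":0,"ax":0,"ay":0,"az":-0.36,"gripper":60},{"tx":0,"ty":0,"tz":0,"ax":0,"ay":0,"az":-0.54,"gripper":60},{"tx":0,"ty":0,"tz":0,"ax":0,"ay":0,"az":-0.72,"gripper":60},{"tx":0,"ty":0,"tz":0,"ax":0,"ay":0,"az":-0.9,"gripper":60},{"tx":0,"ty":0,"tz":0,"ax":0,"ay":0,"az":-1.08,"gripper":60},{"tx":0,"ty":0,"tz":0,"ax":0,"ay":0,"az":-1.26,"gripper":60},{"tx":0,"ty":0,"tz":0,"ax":0,"ay":0,"az":-1.41,"gripper":60},{"tx":0,"ty":0,"tz":0,"ax":0,"ay":0,"az":-1.41,"gripper":60}]}}

```text
time_s: 13.72
position: [0.5515, -0.0523, 0.2121]
ee_rot: [[0.963, -0.27, -0.0], [-0.27, -0.963, 0.0], [-0.0, -0.0, -1.0]]
contact_force: [-0.4, 0.3, -0.4]
grip_width: 0.0511
grip_force: 0.0
```

```bash
python3 - <<'E'
from h import *
s=read_state();print(s['time_s'],s['position'],s['ee_rot'].round(4).tolist(),s['joint_pos'].round(3),s['moment'])
E
python3 w.py w5
```

```text
13.725 [ 0.55150722 -0.0523484   0.21212487] [[0.9628, -0.2702, -0.0001], [-0.2702, -0.9628, 0.0001], [-0.0001, -0.0, -1.0]] [-0.24   0.289 -0.096  1.186  0.    -3.108] [-0.03497456  0.00339763 -0.00793815]
13.725 [ 0.55150722 -0.0523484   0.21212487] [-0.24   0.289 -0.096  1.186  0.    -3.108]
[[314.  195.8]
 [313.6 229.3]]
169 [0.5465 0.0077 0.0416] [ 0.4987 -0.0318  0.0371] [0.6037 0.0362 0.042 ]
811 [0.5516 0.005  0.043 ] [ 0.4979 -0.0616  0.042 ] [0.6045 0.0369 0.0521]
156 [ 0.5559 -0.0534  0.0607] [ 0.5464 -0.0626  0.0551] [ 0.5605 -0.0422  0.0651]
37 [ 0.5566 -0.053   0.0731] [ 0.553  -0.0599  0.0675] [ 0.5582 -0.0456  0.078 ]
72 [ 0.557  -0.0534  0.0843] [ 0.552  -0.0607  0.0782] [ 0.5591 -0.046   0.0898]
74 [ 0.5573 -0.0535  0.0968] [ 0.5531 -0.06    0.09  ] [ 0.5593 -0.0452  0.1018]
81 [ 0.5575 -0.0538  0.1089] [ 0.5543 -0.0599  0.1025] [ 0.5598 -0.0469  0.1139]
70 [ 0.558  -0.0534  0.1192] [ 0.5555 -0.0598  0.114 ] [ 0.5597 -0.0469  0.1245]
467 [ 0.5542 -0.0525  0.135 ] [ 0.5454 -0.0605  0.1281] [ 0.5612 -0.0442  0.1379]
top ((554.8603515625, -49.479515075683594), (58.24296188354492, 16.94820785522461), 73.1173324584961)
crop centre 313 212
```

View pics/w5.png

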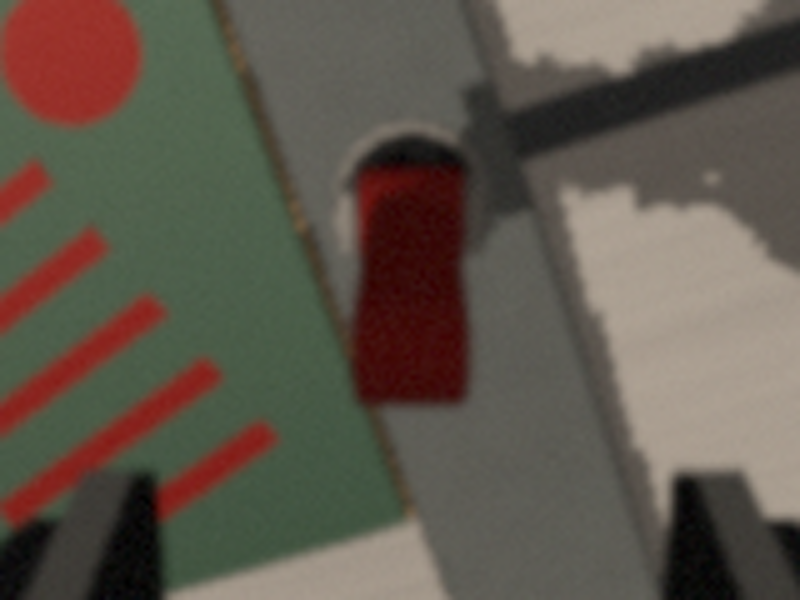

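The crop shows the lever square to the jaws, with its bar at columns 357–467 midway between the fingers at 120 and 705. I'll lower and grip.

Call:
{"name": "play_rows", "arguments": {"deltas": [{"tx":0,"ty":0,"tz":1.0,"ax":0,"ay":0,"az":0,"gripper":60},{"tx":0,"ty":0,"tz":1.9,"ax":0,"ay":0,"az":0,"gripper":60},{"tx":0,"ty":0,"tz":1.9,"ax":0,"ay":0,"az":0,"gripper":60},{"tx":0,"ty":0,"tz":1.9,"ax":0,"ay":0,"az":0,"gripper":10},{"tx":0,"ty":0,"tz":1.9,"ax":0,"ay":0,"az":0,"gripper":10},{"tx":0,"ty":0,"tz":1.9,"ax":0,"ay":0,"az":0,"gripper":10},{"tx":0,"ty":0,"tz":1.9,"ax":0,"ay":0,"az":0,"gripper":10},{"tx":0,"ty":0,"tz":1.9,"ax":0,"ay":0,"az":0,"gripper":10}]}}

```text
time_s: 14.78
position: [0.5545, -0.0527, 0.1191]
ee_rot: [[0.963, -0.268, 0.004], [-0.268, -0.963, -0.001], [0.004, -0.0, -1.0]]
contact_force: [-0.6, 0.0, 7.6]
grip_width: 0.0155
grip_force: 59.3
```

```bash
cat > st.py <<'E'
from h import *
s=read_state();R=s['ee_rot'];x=np.degrees(np.arctan2(R[1,0],R[0,0]))
# moment on the vertical axis
f=s['contact_force'];p=s['position'];print('t',s['time_s'],p.round(4),'yaw',round(x,2),'F',f.round(2),'M',s['moment'].round(3),'tau6',s['joint_efforts'].round(3)[-1],'q',s['joint_pos'].round(3),'g',s['grip_width'],s['grip_force'],'zaxis',R[:,2].round(3))
E
python3 st.py
```

```text
t 14.775 [ 0.5545 -0.0527  0.1191] yaw -15.56 F [-0.55  0.02  7.6 ] M [-0.079  0.189 -0.015] tau6 0.004 q [-0.239  0.354 -0.244  0.968 -0.    -3.109] g 0.015472897345068057 59.29572131484747 zaxis [ 0.004 -0.001 -1.   ]
```

Call:
{"name": "play_rows", "arguments": {"deltas": [{"tx":0,"ty":0,"tz":-0.02,"ax":0,"ay":0,"az":0,"gripper":10},{"tx":0,"ty":0,"tz":-0.04,"ax":0,"ay":0,"az":0,"gripper":10}]}}

```text
time_s: 15.02
position: [0.5541, -0.0526, 0.1194]
ee_rot: [[0.963, -0.268, 0.003], [-0.268, -0.963, -0.001], [0.003, -0.0, -1.0]]
contact_force: [3.3, -1.0, -4.0]
grip_width: 0.0155
grip_force: 58.4
```

```bash
python3 st.py
```

```text
t 15.025 [ 0.5541 -0.0526  0.1194] yaw -15.56 F [ 3.33 -0.98 -4.04] M [-0.328 -1.128 -0.029] tau6 0.006 q [-0.239  0.354 -0.243  0.97   0.    -3.109] g 0.015498041862072326 58.409349862486124 zaxis [ 0.003 -0.001 -1.   ]
```

Call:
{"name": "play_rows", "arguments": {"deltas": [{"tx":0,"ty":0,"tz":0.012,"ax":0,"ay":0,"az":0.1,"gripper":10},{"tx":0,"ty":0,"tz":0.012,"ax":0,"ay":0,"az":0.2,"gripper":10},{"tx":0,"ty":0,"tz":0.012,"ax":0,"ay":0,"az":0.3,"gripper":10},{"tx":0,"ty":0,"tz":0.012,"ax":0,"ay":0,"az":0.4,"gripper":10},{"tx":0,"ty":0,"tz":0.012,"ax":0,"ay":0,"az":0.5,"gripper":10},{"tx":0,"ty":0,"tz":0.012,"ax":0,"ay":0,"az":0.6,"gripper":10}]}}

```text
time_s: 15.78
position: [0.553, -0.0546, 0.1192]
ee_rot: [[0.64, -0.768, 0.0], [-0.768, -0.64, -0.005], [0.004, 0.003, -1.0]]
contact_force: [-1.9, -7.9, 5.5]
grip_width: 0.0154
grip_force: 59.6
```

```bash
python3 st.py
```

```text
t 15.775 [ 0.553  -0.0546  0.1192] yaw -50.19 F [-1.92 -7.94  5.47] M [-1.868  0.463  0.076] tau6 -0.743 q [-0.24   0.354 -0.244  0.971 -0.005 -2.506] g 0.015429633124874031 59.62475063279271 zaxis [ 0.    -0.005 -1.   ]
```

Call:
{"name": "play_rows", "arguments": {"deltas": [{"tx":0.05,"ty":0.014,"tz":0,"ax":0,"ay":0,"az":0.1,"gripper":10},{"tx":0.048,"ty":0.021,"tz":0,"ax":0,"ay":0,"az":0.2,"gripper":10},{"tx":0.047,"ty":0.028,"tz":0,"ax":0,"ay":0,"az":0.3,"gripper":10},{"tx":0.044,"ty":0.035,"tz":0,"ax":0,"ay":0,"az":0.4,"gripper":10},{"tx":0.041,"ty":0.042,"tz":0,"ax":0,"ay":0,"az":0.5,"gripper":10},{"tx":0.037,"ty":0.048,"tz":0,"ax":0,"ay":0,"az":0.6,"gripper":10},{"tx":0.032,"ty":0.054,"tz":0,"ax":0,"ay":0,"az":0.7,"gripper":10},{"tx":0.027,"ty":0.059,"tz":0,"ax":0,"ay":0,"az":0.8,"gripper":10},{"tx":0.027,"ty":0.059,"tz":0,"ax":0,"ay":0,"az":0.8,"gripper":10}]}}

```text
time_s: 16.9
position: [0.5496, -0.0562, 0.1191]
ee_rot: [[-0.102, -0.995, -0.003], [-0.995, 0.102, -0.003], [0.003, 0.003, -1.0]]
contact_force: [-7.0, -4.6, 10.5]
grip_width: 0.0158
grip_force: 60.3
```

```bash
python3 st.py
```

```text
t 16.9 [ 0.5496 -0.0562  0.1191] yaw -95.87 F [-6.97 -4.58 10.47] M [-0.905  1.56  -0.005] tau6 0.247 q [-0.246  0.351 -0.248  0.974 -0.003 -1.714] g 0.0157774010780017 60.30610738322139 zaxis [-0.003 -0.003 -1.   ]
```

Call:
{"name": "play_rows", "arguments": {"deltas": [{"tx":0.03,"ty":0.045,"tz":-0.02,"ax":0,"ay":0,"az":0.08,"gripper":10},{"tx":0.029,"ty":0.05,"tz":-0.02,"ax":0,"ay":0,"az":0.14,"gripper":10}]}}

```text
time_s: 17.15
position: [0.5482, -0.0566, 0.1193]
ee_rot: [[-0.241, -0.971, -0.001], [-0.971, 0.241, -0.0], [0.0, 0.001, -1.0]]
contact_force: [-0.2, 0.3, 1.9]
grip_width: 0.0154
grip_force: 59.3
```

```bash
cat > tq.py <<'E'
from h import *
s=read_state();R=s['ee_rot'];x=np.degrees(np.arctan2(R[1,0],R[0,0]));f=s['contact_force'];p=s['position'];a=np.array([.5500,-.0514]);e=p[:2]-a
T=s['moment'][2]+e[0]*f[1]-e[1]*f[0]
d=R[:2,:2].T@e*1e3
print('t',s['time_s'],'yaw',round(x,2),'F',f.round(1),'Ftool',(R[:2,:2].T@f[:2]).round(1),'Mz',s['moment'][2].round(3),'Taxis',T.round(3),'tau6',s['joint_efforts'][-1].round(3),'off tool mm',d.round(2),'z',p[2].round(4),'q6',s['joint_pos'][5].round(3))
E
python3 tq.py
```

```text
t 17.15 yaw -103.92 F [-0.2  0.3  1.9] Ftool [-0.3  0.3] Mz 0.049 Taxis 0.048 tau6 -0.405 off tool mm [5.43 0.47] z 0.1193 q6 -1.576
```

Call:
{"name": "play_rows", "arguments": {"deltas": [{"tx":-0.001,"ty":0.009,"tz":0,"ax":0,"ay":0,"az":0.1,"gripper":10}]}}

```text
time_s: 17.27
position: [0.5477, -0.0564, 0.1192]
ee_rot: [[-0.337, -0.942, -0.001], [-0.942, 0.337, -0.0], [0.001, 0.001, -1.0]]
contact_force: [-1.4, -1.3, 2.2]
grip_width: 0.015
grip_force: 59.3
```

```bash
python3 tq.py
```

```text
t 17.275 yaw -109.69 F [-1.4 -1.3  2.2] Ftool [1.7 0.9] Mz 0.13 Taxis 0.126 tau6 -0.876 off tool mm [5.43 0.45] z 0.1192 q6 -1.475
```

Call:
{"name": "play_rows", "arguments": {"deltas": [{"tx":0,"ty":0,"tz":0,"ax":0,"ay":0,"az":0,"gripper":10}]}}

```text
time_s: 17.4
position: [0.5478, -0.0563, 0.1192]
ee_rot: [[-0.333, -0.943, -0.001], [-0.943, 0.333, -0.0], [0.001, 0.001, -1.0]]
contact_force: [-2.1, -0.1, 2.0]
grip_width: 0.0152
grip_force: 59.4
```

```bash
python3 tq.py
```

```text
t 17.4 yaw -109.47 F [-2.1 -0.1  2. ] Ftool [0.8 2. ] Mz 0.017 Taxis 0.007 tau6 0.304 off tool mm [5.39 0.44] z 0.1192 q6 -1.479
```

Call:
{"name": "play_rows", "arguments": {"deltas": [{"tx":-0.002,"ty":0.009,"tz":0,"ax":0,"ay":0,"az":0.1,"gripper":10},{"tx":-0.002,"ty":0.009,"tz":0,"ax":0,"ay":0,"az":0.1,"gripper":10}]}}

```text
time_s: 17.65
position: [0.5474, -0.0561, 0.1192]
ee_rot: [[-0.424, -0.905, -0.001], [-0.905, 0.424, -0.0], [0.001, 0.001, -1.0]]
contact_force: [-3.0, -1.4, 3.9]
grip_width: 0.015
grip_force: 59.5
```

```bash
python3 tq.py
```

```text
t 17.65 yaw -115.12 F [-3.  -1.4  3.9] Ftool [2.6 2.1] Mz -0.03 Taxis -0.04 tau6 0.292 off tool mm [5.37 0.35] z 0.1192 q6 -1.38
```

Call:
{"name": "play_rows", "arguments": {"deltas": [{"tx":-0.001,"ty":0.001,"tz":-0.005,"ax":0,"ay":0,"az":0.04,"gripper":10},{"tx":-0.002,"ty":0.004,"tz":-0.005,"ax":0,"ay":0,"az":0.08,"gripper":10},{"tx":-0.003,"ty":0.008,"tz":-0.005,"ax":0,"ay":0,"az":0.12,"gripper":10}]}}

```text
time_s: 18.02
position: [0.5469, -0.0558, 0.1192]
ee_rot: [[-0.53, -0.848, -0.002], [-0.848, 0.53, -0.0], [0.001, 0.001, -1.0]]
contact_force: [-3.3, -1.5, 3.1]
grip_width: 0.0151
grip_force: 59.4
```

```bash
python3 tq.py
```

```text
t 18.025 yaw -122.02 F [-3.3 -1.5  3.1] Ftool [3.1 2. ] Mz 0.061 Taxis 0.051 tau6 -0.275 off tool mm [5.4  0.32] z 0.1192 q6 -1.259
```

Call:
{"name": "play_rows", "arguments": {"deltas": [{"tx":-0.001,"ty":0.003,"tz":0,"ax":0,"ay":0,"az":0.04,"gripper":10},{"tx":-0.002,"ty":0.007,"tz":0,"ax":0,"ay":0,"az":0.08,"gripper":10},{"tx":-0.003,"ty":0.01,"tz":0,"ax":0,"ay":0,"az":0.12,"gripper":10}]}}

```text
time_s: 18.4
position: [0.5464, -0.0554, 0.1192]
ee_rot: [[-0.628, -0.778, -0.002], [-0.778, 0.628, -0.0], [0.002, 0.001, -1.0]]
contact_force: [-3.1, -2.0, 3.4]
grip_width: 0.0153
grip_force: 59.5
```

```bash
python3 tq.py
```

```text
t 18.4 yaw -128.89 F [-3.1 -2.   3.4] Ftool [3.5 1.1] Mz 0.066 Taxis 0.061 tau6 -0.275 off tool mm [5.37 0.26] z 0.1192 q6 -1.139
```

Call:
{"name": "play_rows", "arguments": {"deltas": [{"tx":-0.003,"ty":0.003,"tz":0,"ax":0,"ay":0,"az":0.04,"gripper":10},{"tx":-0.005,"ty":0.006,"tz":0,"ax":0,"ay":0,"az":0.08,"gripper":10},{"tx":-0.007,"ty":0.01,"tz":0,"ax":0,"ay":0,"az":0.12,"gripper":10}]}}

```text
time_s: 18.77
position: [0.546, -0.0549, 0.1192]
ee_rot: [[-0.717, -0.698, -0.003], [-0.698, 0.717, -0.001], [0.002, 0.001, -1.0]]
contact_force: [-3.8, -2.0, 3.4]
grip_width: 0.015
grip_force: 59.5
```

```bash
python3 tq.py
```

```text
t 18.775 yaw -135.77 F [-3.8 -2.   3.4] Ftool [4.1 1.2] Mz 0.035 Taxis 0.03 tau6 -0.278 off tool mm [5.3  0.29] z 0.1192 q6 -1.018
```

Call:
{"name": "play_rows", "arguments": {"deltas": [{"tx":-0.003,"ty":0.003,"tz":0,"ax":0,"ay":0,"az":0.04,"gripper":10},{"tx":-0.005,"ty":0.006,"tz":0,"ax":0,"ay":0,"az":0.08,"gripper":10},{"tx":-0.007,"ty":0.01,"tz":0,"ax":0,"ay":0,"az":0.12,"gripper":10}]}}

```text
time_s: 19.15
position: [0.5457, -0.0544, 0.1192]
ee_rot: [[-0.795, -0.607, -0.003], [-0.607, 0.795, -0.001], [0.003, 0.001, -1.0]]
contact_force: [-3.6, -2.7, 4.3]
grip_width: 0.0156
grip_force: 59.6
```

```bash
python3 tq.py
```

```text
t 19.15 yaw -142.65 F [-3.6 -2.7  4.3] Ftool [4.5 0. ] Mz 0.091 Taxis 0.092 tau6 -0.28 off tool mm [5.23 0.25] z 0.1192 q6 -0.897
```

Call:
{"name": "play_rows", "arguments": {"deltas": [{"tx":0.003,"ty":0.003,"tz":0,"ax":0,"ay":0,"az":0.04,"gripper":10},{"tx":0.006,"ty":0.006,"tz":0,"ax":0,"ay":0,"az":0.08,"gripper":10},{"tx":0.008,"ty":0.01,"tz":0,"ax":0,"ay":0,"az":0.12,"gripper":10}]}}

```text
time_s: 19.52
position: [0.5452, -0.054, 0.1192]
ee_rot: [[-0.862, -0.507, -0.003], [-0.507, 0.862, -0.0], [0.002, 0.001, -1.0]]
contact_force: [-3.8, -1.3, 4.0]
grip_width: 0.015
grip_force: 59.6
```

```bash
python3 tq.py
```

```text
t 19.525 yaw -149.52 F [-3.8 -1.3  4. ] Ftool [3.9 0.8] Mz 0.069 Taxis 0.065 tau6 -0.279 off tool mm [5.42 0.19] z 0.1192 q6 -0.777
```

Call:
{"name": "play_rows", "arguments": {"deltas": [{"tx":-0.001,"ty":0.004,"tz":0,"ax":0,"ay":0,"az":0.04,"gripper":10},{"tx":-0.002,"ty":0.007,"tz":0,"ax":0,"ay":0,"az":0.08,"gripper":10}]}}

```text
time_s: 19.77
position: [0.5451, -0.0536, 0.1192]
ee_rot: [[-0.899, -0.437, -0.003], [-0.437, 0.899, -0.0], [0.003, 0.001, -1.0]]
contact_force: [-4.4, -1.8, 4.8]
grip_width: 0.0155
grip_force: 59.6
```

```bash
python3 tq.py
```

```text
t 19.775 yaw -154.09 F [-4.4 -1.8  4.8] Ftool [4.8 0.3] Mz 0.169 Taxis 0.168 tau6 -0.19 off tool mm [5.39 0.2 ] z 0.1192 q6 -0.696
```

Call:
{"name": "play_rows", "arguments": {"deltas": [{"tx":0,"ty":0.003,"tz":0,"ax":0,"ay":0,"az":0.04,"gripper":10}]}}

```text
time_s: 19.9
position: [0.545, -0.0534, 0.1192]
ee_rot: [[-0.916, -0.401, -0.003], [-0.401, 0.916, -0.0], [0.003, 0.001, -1.0]]
contact_force: [-4.8, -1.5, 4.0]
grip_width: 0.0155
grip_force: 59.6
```

```bash
python3 tq.py
```

```text
t 19.9 yaw -156.38 F [-4.8 -1.5  4. ] Ftool [5.  0.5] Mz 0.213 Taxis 0.212 tau6 -0.159 off tool mm [5.41 0.19] z 0.1192 q6 -0.656
```

Call:
{"name": "play_rows", "arguments": {"deltas": [{"tx":0,"ty":0.003,"tz":0,"ax":0,"ay":0,"az":0.04,"gripper":10}]}}

```text
time_s: 20.02
position: [0.5449, -0.0532, 0.1192]
ee_rot: [[-0.931, -0.364, -0.003], [-0.364, 0.931, 0.0], [0.003, 0.001, -1.0]]
contact_force: [-4.5, -1.0, 3.9]
grip_width: 0.0153
grip_force: 59.6
```

```bash
python3 tq.py
```

```text
t 20.025 yaw -158.66 F [-4.5 -1.   3.9] Ftool [4.6 0.7] Mz 0.184 Taxis 0.181 tau6 -0.129 off tool mm [5.42 0.15] z 0.1192 q6 -0.616
```

Call:
{"name": "play_rows", "arguments": {"deltas": [{"tx":0,"ty":0.003,"tz":0,"ax":0,"ay":0,"az":0.04,"gripper":10}]}}

```text
time_s: 20.15
position: [0.5448, -0.053, 0.1192]
ee_rot: [[-0.945, -0.326, -0.003], [-0.326, 0.945, 0.0], [0.003, 0.001, -1.0]]
contact_force: [-4.4, -1.5, 3.8]
grip_width: 0.0148
grip_force: 59.7
```

```bash
python3 tq.py
```

```text
t 20.15 yaw -160.95 F [-4.4 -1.5  3.8] Ftool [ 4.7 -0. ] Mz 0.219 Taxis 0.22 tau6 -0.098 off tool mm [5.43 0.16] z 0.1192 q6 -0.576
```

Call:
{"name": "play_rows", "arguments": {"deltas": [{"tx":0,"ty":0.003,"tz":0,"ax":0,"ay":0,"az":0.03,"gripper":10}]}}

```text
time_s: 20.27
position: [0.5449, -0.0529, 0.1192]
ee_rot: [[-0.955, -0.297, -0.003], [-0.297, 0.955, 0.0], [0.003, 0.001, -1.0]]
contact_force: [-5.4, -0.9, 5.2]
grip_width: 0.0156
grip_force: 59.7
```

```bash
python3 tq.py
```

```text
t 20.275 yaw -162.72 F [-5.4 -0.9  5.2] Ftool [5.4 0.8] Mz 0.249 Taxis 0.245 tau6 -0.035 off tool mm [5.35 0.11] z 0.1192 q6 -0.545
```

Torque while turning is about 0.2 N m above the running-in level, so the bolt is snug. I'll release, rise and go round behind the lever with the fingers shut.

Call:
{"name": "play_rows", "arguments": {"deltas": [{"tx":0,"ty":0,"tz":0,"ax":0,"ay":0,"az":0,"gripper":60},{"tx":0,"ty":0,"tz":0,"ax":0,"ay":0,"az":0,"gripper":60},{"tx":0,"ty":0,"tz":0,"ax":0,"ay":0,"az":0,"gripper":60},{"tx":0,"ty":0,"tz":-0.7,"ax":0,"ay":0,"az":0,"gripper":60},{"tx":0,"ty":0,"tz":-1.4,"ax":0,"ay":0,"az":0,"gripper":60},{"tx":0,"ty":0,"tz":-1.4,"ax":0,"ay":0,"az":0,"gripper":60}]}}

```text
time_s: 21.02
position: [0.5484, -0.0535, 0.1925]
ee_rot: [[-0.955, -0.296, 0.006], [-0.296, 0.955, -0.001], [-0.006, -0.003, -1.0]]
contact_force: [1.2, 1.2, 0.0]
grip_width: 0.0511
grip_force: 0.0
```

```bash
python3 tq.py; sed -i 's/top.,cv2/top",cv2/;s/(.top"/("top"/' w.py; python3 w.py w6
```

```text
t 21.025 yaw -162.77 F [1.2 1.2 0. ] Ftool [-1.5  0.8] Mz -0.083 Taxis -0.083 tau6 0.002 off tool mm [ 2.16 -1.48] z 0.1925 q6 -0.544
21.025 [ 0.5483807  -0.05345669  0.19246195] [-0.243  0.289 -0.146  1.13   0.    -0.544]
[[318.6 200.1]
 [319.4 239.4]]
140 [0.5676 0.0059 0.0416] [ 0.5045 -0.0109  0.0407] [0.608 0.025 0.042]
739 [0.5702 0.0008 0.043 ] [ 0.5041 -0.0626  0.042 ] [0.6083 0.0256 0.0521]
178 [ 0.5433 -0.0528  0.0604] [ 0.5372 -0.0628  0.0542] [ 0.551  -0.0406  0.065 ]
66 [ 0.543  -0.0535  0.0729] [ 0.54   -0.0607  0.068 ] [ 0.548  -0.0432  0.078 ]
80 [ 0.5426 -0.0535  0.0838] [ 0.5395 -0.0608  0.0782] [ 0.547  -0.0438  0.0896]
96 [ 0.5423 -0.054   0.0958] [ 0.5392 -0.0602  0.09  ] [ 0.5464 -0.0466  0.1017]
108 [ 0.5418 -0.0541  0.1087] [ 0.539  -0.0604  0.1021] [ 0.5462 -0.0459  0.1139]
120 [ 0.5416 -0.0542  0.12  ] [ 0.5388 -0.0608  0.1141] [ 0.5453 -0.0463  0.1257]
581 [ 0.5454 -0.0528  0.1352] [ 0.5377 -0.0615  0.1265] [ 0.5552 -0.0431  0.138 ]
top ((546.3758544921875, -53.792938232421875), (16.537288665771484, 51.788970947265625), 16.24395179748535)
crop centre 318 219
```

View pics/w6.png

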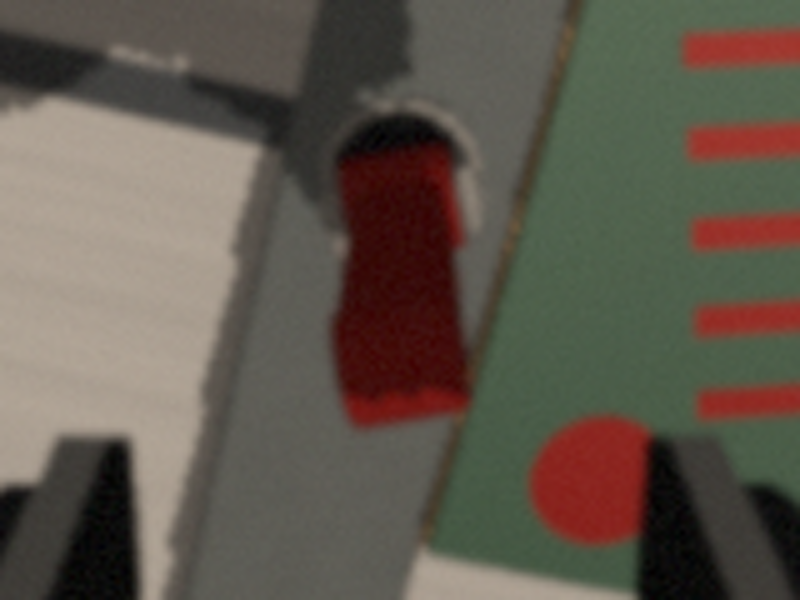

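The crop shows the lever turned about 9° behind the jaws (edge from (350,425) to (470,403)), so it eased back on release. I'll grip again and check the torque.

Call:
{"name": "play_rows", "arguments": {"deltas": [{"tx":-0.014,"ty":0.044,"tz":0.5,"ax":0,"ay":0,"az":-0.155,"gripper":60},{"tx":-0.014,"ty":0.044,"tz":1.45,"ax":0,"ay":0,"az":-0.155,"gripper":60},{"tx":-0.014,"ty":0.044,"tz":1.45,"ax":0,"ay":0,"az":-0.155,"gripper":60},{"tx":-0.014,"ty":0.044,"tz":1.45,"ax":0,"ay":0,"az":-0.155,"gripper":10},{"tx":-0.014,"ty":0.044,"tz":1.43,"ax":0,"ay":0,"az":-0.155,"gripper":10},{"tx":-0.014,"ty":0.044,"tz":1.42,"ax":0,"ay":0,"az":-0.155,"gripper":10},{"tx":-0.014,"ty":0.044,"tz":1.42,"ax":0,"ay":0,"az":-0.155,"gripper":10}]}}

```text
time_s: 21.95
position: [0.5475, -0.0514, 0.1197]
ee_rot: [[-0.898, -0.439, 0.003], [-0.439, 0.898, -0.001], [-0.002, -0.003, -1.0]]
contact_force: [1.6, -2.6, 0.6]
grip_width: 0.015
grip_force: 58.8
```

```bash
python3 tq.py
```

```text
t 21.95 yaw -153.93 F [ 1.6 -2.6  0.6] Ftool [-0.3 -3. ] Mz 0.052 Taxis 0.058 tau6 0.081 off tool mm [2.25 1.07] z 0.1197 q6 -0.694
```

Call:
{"name": "play_rows", "arguments": {"deltas": [{"tx":0,"ty":0.0,"tz":0,"ax":0,"ay":0,"az":0.04,"gripper":10}]}}

```text
time_s: 22.08
position: [0.5475, -0.0514, 0.1196]
ee_rot: [[-0.915, -0.402, 0.003], [-0.402, 0.915, -0.001], [-0.002, -0.002, -1.0]]
contact_force: [2.1, -2.3, 0.4]
grip_width: 0.0153
grip_force: 59.2
```

```bash
python3 tq.py
```

```text
t 22.075 yaw -156.27 F [ 2.1 -2.3  0.4] Ftool [-1. -3.] Mz 0.154 Taxis 0.16 tau6 -0.283 off tool mm [2.29 1.03] z 0.1196 q6 -0.653
```

Call:
{"name": "play_rows", "arguments": {"deltas": [{"tx":0,"ty":0.0,"tz":0,"ax":0,"ay":0,"az":0.04,"gripper":10}]}}

```text
time_s: 22.2
position: [0.5475, -0.0513, 0.1196]
ee_rot: [[-0.931, -0.365, 0.003], [-0.365, 0.931, -0.001], [-0.002, -0.002, -1.0]]
contact_force: [2.2, -2.7, -0.0]
grip_width: 0.015
grip_force: 59.4
```

```bash
python3 tq.py
```

```text
t 22.2 yaw -158.58 F [ 2.2 -2.7 -0. ] Ftool [-1.  -3.3] Mz 0.151 Taxis 0.158 tau6 -0.155 off tool mm [2.32 0.98] z 0.1196 q6 -0.613
```

Call:
{"name": "play_rows", "arguments": {"deltas": [{"tx":0,"ty":0.0,"tz":0,"ax":0,"ay":0,"az":0.04,"gripper":10},{"tx":0,"ty":0.0,"tz":0,"ax":0,"ay":0,"az":0.08,"gripper":10}]}}

```text
time_s: 22.45
position: [0.5474, -0.0512, 0.1196]
ee_rot: [[-0.957, -0.29, 0.003], [-0.29, 0.957, -0.001], [-0.003, -0.002, -1.0]]
contact_force: [1.9, -2.4, 0.8]
grip_width: 0.0155
grip_force: 59.7
```

```bash
python3 tq.py
```

```text
t 22.45 yaw -163.15 F [ 1.9 -2.4  0.8] Ftool [-1.1 -2.9] Mz 0.182 Taxis 0.188 tau6 -0.092 off tool mm [2.4  0.92] z 0.1196 q6 -0.533
```

Call:
{"name": "play_rows", "arguments": {"deltas": [{"tx":0,"ty":0.0,"tz":0,"ax":0,"ay":0,"az":0.04,"gripper":10}]}}

```text
time_s: 22.58
position: [0.5474, -0.0512, 0.1196]
ee_rot: [[-0.968, -0.251, 0.003], [-0.251, 0.968, -0.001], [-0.003, -0.002, -1.0]]
contact_force: [1.3, -3.2, 1.4]
grip_width: 0.0151
grip_force: 59.9
```

```bash
python3 tq.py
```

```text
t 22.575 yaw -165.44 F [ 1.3 -3.2  1.4] Ftool [-0.5 -3.4] Mz 0.223 Taxis 0.231 tau6 -0.061 off tool mm [2.43 0.85] z 0.1196 q6 -0.493
```

Call:
{"name": "play_rows", "arguments": {"deltas": [{"tx":0,"ty":0.0,"tz":0,"ax":0,"ay":0,"az":0.04,"gripper":10},{"tx":0,"ty":0.0,"tz":0,"ax":0,"ay":0,"az":0.08,"gripper":10}]}}

```text
time_s: 22.82
position: [0.5475, -0.0511, 0.1196]
ee_rot: [[-0.985, -0.174, 0.003], [-0.174, 0.985, -0.001], [-0.003, -0.001, -1.0]]
contact_force: [1.7, -2.2, 1.6]
grip_width: 0.015
grip_force: 60.3
```

```bash
python3 tq.py
```

```text
t 22.825 yaw -170.01 F [ 1.7 -2.2  1.6] Ftool [-1.3 -2.5] Mz 0.335 Taxis 0.34 tau6 0.001 off tool mm [2.46 0.75] z 0.1196 q6 -0.413
```

Call:
{"name": "play_rows", "arguments": {"deltas": [{"tx":0,"ty":0.0,"tz":0,"ax":0,"ay":0,"az":0.0,"gripper":10}]}}

```text
time_s: 22.95
position: [0.5474, -0.0511, 0.1196]
ee_rot: [[-0.985, -0.175, 0.003], [-0.175, 0.985, -0.001], [-0.003, -0.001, -1.0]]
contact_force: [1.3, -2.5, 2.5]
grip_width: 0.015
grip_force: 59.9
```

```bash
python3 tq.py
```

```text
t 22.95 yaw -169.93 F [ 1.3 -2.5  2.5] Ftool [-0.8 -2.6] Mz 0.215 Taxis 0.221 tau6 0.354 off tool mm [2.48 0.76] z 0.1196 q6 -0.415
```

Call:
{"name": "play_rows", "arguments": {"deltas": [{"tx":0,"ty":0.0,"tz":0,"ax":0,"ay":0,"az":0,"gripper":60},{"tx":0,"ty":0.0,"tz":0,"ax":0,"ay":0,"az":0,"gripper":60},{"tx":0,"ty":0.0,"tz":-0.7,"ax":0,"ay":0,"az":0,"gripper":60},{"tx":0,"ty":0.0,"tz":-1.45,"ax":0,"ay":0,"az":0,"gripper":60},{"tx":0,"ty":0.0,"tz":-1.45,"ax":0,"ay":0,"az":0,"gripper":60}]}}

```text
time_s: 23.58
position: [0.5477, -0.0509, 0.1938]
ee_rot: [[-0.985, -0.175, 0.005], [-0.175, 0.985, -0.001], [-0.005, -0.002, -1.0]]
contact_force: [0.8, 0.2, -0.3]
grip_width: 0.0513
grip_force: 0.0
```

```bash
python3 tq.py; python3 w.py w7
```

```text
t 23.575 yaw -169.95 F [ 0.8  0.2 -0.3] Ftool [-0.9  0.1] Mz 0.004 Taxis 0.003 tau6 0.0 off tool mm [2.14 0.89] z 0.1938 q6 -0.414
23.575 [ 0.54773847 -0.05089258  0.19377369] [-0.239  0.288 -0.144  1.134  0.    -0.414]
[[315.5 199.6]
 [315.2 238.4]]
100 [0.5653 0.0033 0.0417] [ 0.5058 -0.01    0.041 ] [0.6047 0.0208 0.042 ]
692 [ 0.568  -0.001   0.0431] [ 0.5059 -0.063   0.042 ] [0.6085 0.0203 0.052 ]
183 [ 0.5435 -0.0524  0.0605] [ 0.5377 -0.0628  0.0547] [ 0.5515 -0.0404  0.0652]
67 [ 0.543  -0.0519  0.0732] [ 0.5401 -0.0601  0.0678] [ 0.5474 -0.0432  0.0779]
85 [ 0.5428 -0.0527  0.0842] [ 0.5398 -0.06    0.0781] [ 0.5469 -0.0435  0.09  ]
98 [ 0.5423 -0.0526  0.0963] [ 0.5392 -0.0597  0.0901] [ 0.546  -0.0442  0.1018]
112 [ 0.5421 -0.053   0.1086] [ 0.5393 -0.0601  0.1021] [ 0.5459 -0.0445  0.114 ]
119 [ 0.5417 -0.0533  0.1199] [ 0.5391 -0.0603  0.1142] [ 0.5456 -0.0451  0.1259]
585 [ 0.5453 -0.0525  0.1351] [ 0.5377 -0.0611  0.1262] [ 0.5552 -0.0434  0.138 ]
top ((541.911865234375, -41.609588623046875), (15.232341766357422, 38.80595779418945), 23.348867416381836)
crop centre 315 218
```

View pics/w7.png

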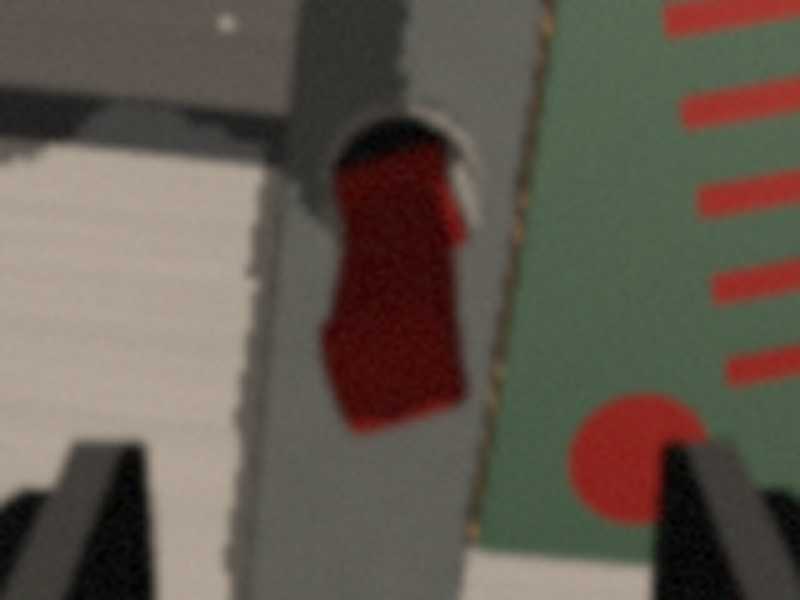

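The crop shows the lever about 15° behind the jaws, at yaw −154.5°. That is the same place it settled after the first turn, so the bolt is snug and stable, and I won't tighten further. Next I'll go behind the lever to fold it.

Call:
{"name": "play_rows", "arguments": {"deltas": [{"tx":-0.77,"ty":0.215,"tz":0,"ax":0,"ay":0,"az":-0.14,"gripper":0},{"tx":-0.77,"ty":0.215,"tz":0,"ax":0,"ay":0,"az":-0.27,"gripper":0},{"tx":-0.77,"ty":0.215,"tz":0,"ax":0,"ay":0,"az":-0.27,"gripper":0},{"tx":-0.77,"ty":0.215,"tz":0,"ax":0,"ay":0,"az":-0.27,"gripper":0},{"tx":-0.77,"ty":0.215,"tz":0.7,"ax":0,"ay":0,"az":-0.27,"gripper":0},{"tx":-0.77,"ty":0.215,"tz":1.28,"ax":0,"ay":0,"az":-0.27,"gripper":0},{"tx":-0.77,"ty":0.215,"tz":1.28,"ax":0,"ay":0,"az":-0.27,"gripper":0}]}}

```text
time_s: 24.5
position: [0.5798, -0.0332, 0.1245]
ee_rot: [[-0.903, -0.429, -0.006], [-0.429, 0.903, 0.001], [0.004, 0.003, -1.0]]
contact_force: [-0.8, -1.0, -0.7]
grip_width: -0.0002
grip_force: 0.0
```

```bash
python3 st.py
```

```text
t 24.5 [ 0.5798 -0.0332  0.1245] yaw -154.59 F [-0.81 -1.05 -0.71] M [-0.009 -0.009 -0.039] tau6 0.008 q [-0.195  0.399 -0.162  1.015  0.    -0.639] g -0.00021586148418923086 0.0 zaxis [-0.006  0.001 -1.   ]
```

Call:
{"name": "play_rows", "arguments": {"deltas": [{"tx":0.3,"ty":-0.04,"tz":-0.02,"ax":0,"ay":0,"az":0,"gripper":0},{"tx":0.42,"ty":-0.04,"tz":-0.02,"ax":0,"ay":0,"az":0,"gripper":0},{"tx":0.58,"ty":-0.04,"tz":-0.02,"ax":0,"ay":0,"az":0,"gripper":0},{"tx":0.75,"ty":-0.04,"tz":-0.01,"ax":0,"ay":0,"az":0,"gripper":0},{"tx":0.92,"ty":-0.04,"tz":0.05,"ax":0,"ay":0,"az":0,"gripper":0},{"tx":1.08,"ty":-0.04,"tz":0.12,"ax":0,"ay":0,"az":0,"gripper":0}]}}

```text
time_s: 25.25
position: [0.5359, -0.0594, 0.1227]
ee_rot: [[-0.903, -0.431, 0.005], [-0.431, 0.903, -0.002], [-0.004, -0.004, -1.0]]
contact_force: [4.6, 0.0, 3.5]
grip_width: 0.0003
grip_force: 3.0
```

```bash
python3 st.py
```

```text
t 25.25 [ 0.5359 -0.0594  0.1227] yaw -154.5 F [4.57 0.02 3.47] M [ 0.037 -1.016  0.047] tau6 0.112 q [-0.259  0.319 -0.286  0.961 -0.    -0.704] g 0.0003477190193472136 2.9583286108572793 zaxis [ 0.005 -0.002 -1.   ]
```

Call:
{"name": "play_rows", "arguments": {"deltas": [{"tx":0.14,"ty":0,"tz":0.11,"ax":0,"ay":0,"az":0,"gripper":0},{"tx":0.26,"ty":0,"tz":0.24,"ax":0,"ay":0,"az":0,"gripper":0},{"tx":0.34,"ty":0,"tz":0.36,"ax":0,"ay":0,"az":0,"gripper":0},{"tx":0.4,"ty":0,"tz":0.47,"ax":0,"ay":0,"az":0,"gripper":0},{"tx":0.44,"ty":0,"tz":0.6,"ax":0,"ay":0,"az":0,"gripper":0},{"tx":0.48,"ty":0,"tz":0.68,"ax":0,"ay":0,"az":0,"gripper":0}]}}

```text
time_s: 26.0
position: [0.5142, -0.07, 0.0884]
ee_rot: [[-0.903, -0.43, 0.004], [-0.43, 0.903, -0.002], [-0.003, -0.004, -1.0]]
contact_force: [4.4, -0.2, 7.4]
grip_width: 0.0001
grip_force: 3.8
```

```bash
python3 st.py
```

```text
t 26.0 [ 0.5142 -0.07    0.0884] yaw -154.53 F [ 4.39 -0.19  7.42] M [ 0.019 -0.865 -0.031] tau6 0.019 q [-0.29   0.318 -0.383  0.865 -0.001 -0.734] g 5.9891596373795894e-05 3.818882724735886 zaxis [ 0.004 -0.002 -1.   ]
```

Call:
{"name": "play_rows", "arguments": {"deltas": [{"tx":0,"ty":0,"tz":0.03,"ax":0,"ay":0,"az":0,"gripper":0},{"tx":0,"ty":0,"tz":0.03,"ax":0,"ay":0,"az":0,"gripper":0}]}}

```text
time_s: 26.25
position: [0.5141, -0.07, 0.0872]
ee_rot: [[-0.903, -0.43, 0.004], [-0.43, 0.903, -0.002], [-0.003, -0.004, -1.0]]
contact_force: [2.2, -1.6, 7.9]
grip_width: -0.0001
grip_force: 4.1
```

Call:
{"name": "play_rows", "arguments": {"deltas": [{"tx":0,"ty":0,"tz":0.03,"ax":0,"ay":0,"az":0,"gripper":0},{"tx":0,"ty":0,"tz":0.03,"ax":0,"ay":0,"az":0,"gripper":0}]}}

```text
time_s: 26.5
position: [0.514, -0.0701, 0.0865]
ee_rot: [[-0.903, -0.43, 0.004], [-0.43, 0.903, -0.003], [-0.002, -0.004, -1.0]]
contact_force: [-0.3, -1.7, 14.4]
grip_width: -0.0005
grip_force: 7.4
```

Call:
{"name": "play_rows", "arguments": {"deltas": [{"tx":0,"ty":0,"tz":0.02,"ax":0,"ay":0,"az":0,"gripper":0},{"tx":0,"ty":0,"tz":0.02,"ax":0,"ay":0,"az":0,"gripper":0}]}}

```text
time_s: 26.75
position: [0.514, -0.0704, 0.0861]
ee_rot: [[-0.903, -0.43, 0.004], [-0.43, 0.903, -0.003], [-0.002, -0.005, -1.0]]
contact_force: [-2.3, -1.0, 19.4]
grip_width: 0.0
grip_force: 9.7
```

Call:
{"name": "play_rows", "arguments": {"deltas": [{"tx":0,"ty":0,"tz":-0.5,"ax":0,"ay":0,"az":0,"gripper":0},{"tx":0,"ty":0,"tz":-1.5,"ax":0,"ay":0,"az":0,"gripper":0},{"tx":-2,"ty":0,"tz":-2.5,"ax":0,"ay":0,"az":0,"gripper":0},{"tx":-2,"ty":0,"tz":-2.5,"ax":0,"ay":0,"az":0,"gripper":0},{"tx":-2,"ty":0,"tz":-2.5,"ax":0,"ay":0,"az":0,"gripper":0}]}}

```text
time_s: 27.38
position: [0.6051, -0.0252, 0.2092]
ee_rot: [[-0.902, -0.432, 0.003], [-0.432, 0.902, -0.001], [-0.002, -0.002, -1.0]]
contact_force: [-0.4, -0.1, -0.3]
grip_width: -0.0001
grip_force: 0.0
```

```bash
python3 gap.py; python3 - <<'E'
from h import *
c=cam('wrist');s=c['s'];f=200/np.tan(np.radians(c['fov_y'])/2)
T=np.eye(4);T[:3,:3]=s['ee_rot'];T[:3,3]=s['position'];M=T@c['T_tool_cam']
v,u=np.mgrid[:400,:640];r=np.hypot(u-c['cx'],v-c['cy'])+1e-9;th=r/f;z=c['z_map']
P=np.stack([z*np.tan(th)*(u-c['cx'])/r,-z*np.tan(th)*(v-c['cy'])/r,-z,np.ones_like(z)],-1)@M.T
h=cv2.cvtColor(c['img'],cv2.COLOR_RGB2HSV);m=((h[...,0]<8)|(h[...,0]>172))&(h[...,1]>120)&(P[...,2]>.047)&(P[...,2]<.15)&(np.hypot(P[...,0]-.53,P[...,1]+.06)<.09)
q=P[m][:,:3];print(len(q));d=np.array([-.903,-.43]);a=(q[:,:2]-[.5495,-.0505])@d
for k in range(-1,9):
    w=q[(a>k*.01)&(a<=k*.01+.01)]
    if len(w)>5:print(k*10,len(w),w.mean(0).round(4),np.percentile(w[:,2],[10,90]).round(4))
r=cv2.minAreaRect((q[:,:2]*1000).astype(np.float32));print(r)
cv2.imwrite('pics/w8.png',cv2.resize(c['img'][:,:,::-1],(800,500)))
E
```

```text
27.375 [ 0.6050503  -0.02521386  0.20918886] [-0.38998647 -0.06455489 -0.28542536] [-0.01214401  0.06135995  0.04792919]
near fence [-0.0165  0.0261] block None
midN fence [-0.0166  0.039 ] block [0.0281 0.1234]
midF fence [-0.017   0.0211] block [0.0285 0.1237]
far fence [-0.0169  0.0264] block None
1942
-10 215 [ 0.5534 -0.0494  0.0629] [0.0597 0.0649]
0 259 [ 0.5452 -0.0535  0.0625] [0.0592 0.0651]
10 200 [ 0.5365 -0.0586  0.062 ] [0.0605 0.0632]
20 226 [ 0.5279 -0.0628  0.0622] [0.0612 0.0632]
30 216 [ 0.5188 -0.0676  0.0624] [0.0614 0.0633]
40 213 [ 0.5101 -0.0724  0.0622] [0.0612 0.0633]
50 211 [ 0.5012 -0.0771  0.0624] [0.0614 0.0633]
60 203 [ 0.4926 -0.0819  0.0623] [0.0611 0.0635]
70 198 [ 0.4841 -0.0864  0.0628] [0.0616 0.0641]
((518.3128662109375, -67.77781677246094), (89.3576431274414, 18.651775360107422), 27.989524841308594)
```

View pics/w8.png

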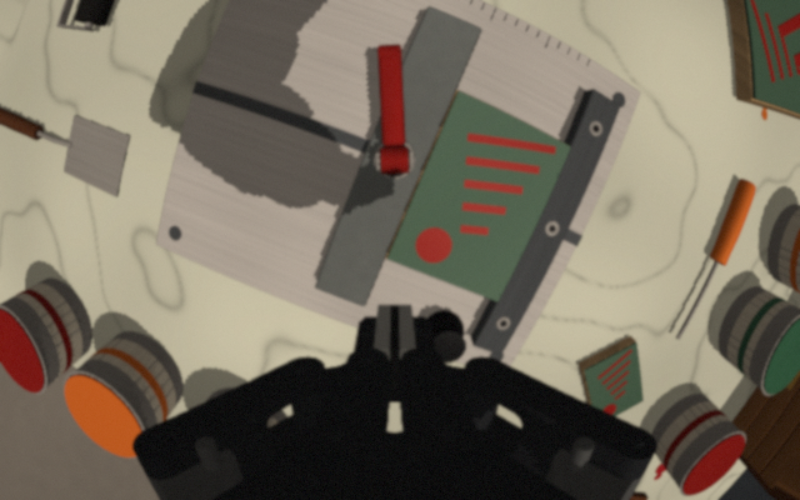

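The wrist view shows the lever lying flat from its foot (393,160) to its tip (390,50). Its depth is level within 1 mm, the block is square between the fences at (485,195), and the loupe is untouched at (445,335). I'm handing in.

```bash
python3 -c "
from plant import ticket; print(ticket.job_done())"
```

```text
the job is handed in; nothing more can be done
None
```

I handed the job in at about 27 s: the block is square between the fences, the lever is folded flat, and nothing else was touched. The bolt peaked at roughly 0.28 N m over running in, a little past the 0.1–0.25 N m snug range. It then eased back about 15° when let go, so I'm not certain how much preload remains.

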